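Load, index and clamp a round blank holder in its ratchet chuck

ROBOT

A 6-joint arm with a two-finger parallel gripper is mounted at the origin on a cart in front of the work surface, level with it; the furniture and walls round the work are solid. World frame = base frame: x ahead of the robot, y to its left, z up, the work surface at z = 0. Lengths are in mm, angles in rad, forces in N, time in s.
With the tool pointing down it reaches from about 375 to 975 mm from the base axis. Payload 3.8 kg.
Tool frame: the origin (TCP) lies midway between the tips of the shut fingers; the grasp point (between the pads) lies 19 mm behind it (robot.pinch_z is the distance from the TCP to the grasp point, in mm); z points along the fingers, y is the line along which they close (so a half turn about z gives the same grasp; the last joint's range is limited). The gripper opens to 88 mm and grips with 3 to 60 N. Pads are 18 mm wide; open, the fingers measure 123 mm over their backs; the gripper's body (75 mm by 187 mm) begins 45 mm behind the grasp point.
Start: joints at [-1.277, 0.264, 1.604, -0, 1.274, -0.037], TCP at [219.234, -638.4, 238.706] pointing down, gripper open.
Joint ranges: [-2.63, 2.63], [-0.94, 2.18], [0.31, 2.57], [-1.31, 4.45], [0, 2.66], [-2.55, 2.55]. Speed limits (rad/s): [2.57, 2.57, 3.14, 3.14, 3.14, 3.14].

INTERFACE

Orientations are given as a unit quaternion [w, x, y, z].
In Python, from workcell import status, eyes, workorder, robot gives the robot as it stands.
- The arm moves only by the shell command python3 -m jog 'ROWS'. ROWS is JSON, a list of rows, each a list of 3 entries, a list of its own where there are three numbers: the shift along the tool's x, y, z in mm, then the turn, a rotation vector about the tool's x, y, z in rad, then the finger opening in mm, from 0 to 88.1. A call has 1 to 20 rows; each row shifts and turns the commanded pose from where the row before left it, along the tool's axes as they then stand; what a row does not reach is not made up. A row lasts 1/12 s, in which the tool goes at most 41.7 mm and 7.16 degrees, less where a joint would pass 70% of its speed; a pose out of reach is approached as far as the arm can. A call is refused whole if a number of a shift passes 41.7 or a number of a turn 0.125, either way. A call with a gripper value outside its range is refused whole. The fingers move at their own pace and stop on an object; the grip force is fixed at half the most. Time passes only in rows, so rows that do not move let the fingers close. It gives the time, the measured TCP pose, the force, the opening and the grip force at its end, in the units of the state.
- status.get_state(): the state, without advancing time (a new reading comes with each control period).
- eyes.read_camera(name): name is "scene" or "top"; returns a dict with "img" (420x560x3 uint8, red, green, blue), "camera_matrix" (3x3 intrinsics, pixels), "view" (4x4, takes a point from world to camera coordinates). Camera axes: x right, y down, z forward; pixel columns grow to the right and rows downward; lengths in mm; the calibration is good to about 2 mm. A picture is of the moment at which its call begins. There is no depth.
- workorder.job_done(): hands the job in; it is judged then, once.
The state is a dict: "clock": time; "joint_positions": joint angles; "joint_vel": joint speeds; "tau": joint torques, N m; "ee_pos": TCP position; "tool_rot": TCP orientation; "force": force on the tool from outside, world axes, zero at the start; "wrist_torque": the same for the moment, N m; "opening": finger opening in mm; "finger_force": force on a finger pad.
Only numpy, scipy, OpenCV 4.12 (cv2) and the standard library are available. Lean on these libraries where they do the work, as an engineer would, in place of code of your own. Each camera call takes 0.05 s, during which the arm holds its last target. There are 200 camera calls.

TASK

Get the round blank holder ready for the next milling job: put the spent blanks, the ones with a window milled through them, from its pockets into the scrap tray, and lay every fresh blank from the bench flat into a pocket of its own with its steel mandrel towards the centre. Push the holder round by its finger posts until the notch in its rim faces the red pointer, and only then pump the ratchet lever back and forth until the jaws are tight, with the notch still on the pointer. Leave the plaster model, the beaker and the wax jar where they stand.

Things in the scene. Friction and masses are not known exactly. Their poses are not given: they have to be found in the camera images.
- chuck: Grey round ratchet chuck, fixed on the bench: 196 mm across, flat top 28 mm above the work surface, with a steel lip (inside 157 mm across, 4.5 mm high) in which the holder lies loose, and three steel jaws round it, 14 mm above the flat top. Origin: the chuck's axis at its underside; z up.
- chuck_mark (a point): Where the red triangular pointer on the chuck's top points at the holder's rim: 77 mm from the chuck's axis, 42 mm above the work surface. The holder is right when its notch lies here.
- holder: Round aluminium blank holder: plate 154 mm across, 14 mm thick, 0.75 kg, loose in the chuck; turns there by any angle either way (about 2 N at a post, 1.5 mm side play) and stays where left. Upper face 42 mm above the work surface. Three radial pockets 120 degrees apart, three finger posts midway between, one V-notch in the rim. Origin: centre of its underside; x points at the notch, z up.
- holder_notch (a point): V-notch in the holder's rim (14 mm wide, 7 mm deep, with a red line on the plate leading out to it): the point on the rim, 77 mm from the holder's centre, at the height of its upper face.
- post_1 (a point): Top centre of finger post 1 of the holder, 30 degrees counter-clockwise (from above) of the notch: black, 14 mm in diameter, 24 mm tall (top 66 mm above the work surface), 64 mm from the holder's centre. Two others like it stand 120 degrees to either side. They are there to push the holder round by.
- ratchet_lever (a joint): Swing of the ratchet lever about the chuck's axis, rad: 0 in mid slot, growing clockwise seen from above; its slot stops it at -0.36 and +0.36. A clockwise swing drives the closing ring (teeth every 0.26 rad, so up to that much of a swing may be idle); swung back counter-clockwise, the pawl clicks over the teeth and the ring stays. The lever stays where left.
- lever_grip (a point): Middle of the upright black grip at the end of the ratchet lever: 19 mm in diameter, from 20 to 60 mm above the work surface, 140 mm from the chuck's axis; this point at 40 mm. About 3 N from the side drives the ring, up to 15 N when the jaws bite.
- clamp_ring (a joint): Turn of the chuck's closing ring, rad: 0 open (4 mm between jaws and holder), 1.5 at its stop; the jaws touch at about 1.25 and are tight from 1.4 on, where the lever goes hard. Its red pin runs clockwise in the black curved window on the chuck's top, from the white dot (open) to the green dot (tight). It cannot be slackened again.
- pocket_1 (a point): Pocket 1, 90 degrees counter-clockwise of the notch: place of a seated blank's block centre, 51.5 mm from the holder's axis, 8 mm above its upper face; the mandrel tip then lies 12.5 mm from the axis. Open bed, 2 mm play: two guides (7 mm high, 23 mm apart, 65 to 74 mm out) and a 5 mm end lip at the rim; two mandrel cheeks (13 mm high, 11 mm apart, 14 to 24 mm out); open between.
- pocket_2 (a point): Pocket 2, 150 degrees clockwise of the notch: place of a seated blank's block centre, 51.5 mm from the holder's axis, 8 mm above its upper face; the mandrel tip then lies 12.5 mm from the axis. Open bed, 2 mm play: two guides (7 mm high, 23 mm apart, 65 to 74 mm out) and a 5 mm end lip at the rim; two mandrel cheeks (13 mm high, 11 mm apart, 14 to 24 mm out); open between.
- pocket_3 (a point): Pocket 3, 30 degrees clockwise of the notch: place of a seated blank's block centre, 51.5 mm from the holder's axis, 8 mm above its upper face; the mandrel tip then lies 12.5 mm from the axis. Open bed, 2 mm play: two guides (7 mm high, 23 mm apart, 65 to 74 mm out) and a 5 mm end lip at the rim; two mandrel cheeks (13 mm high, 11 mm apart, 14 to 24 mm out); open between.
- blank_1: Milling blank 1 (may be absent): ivory ceramic block 42 x 19 x 16 mm with a 3 mm steel collar and a steel mandrel (7 mm in diameter, 15 mm long) on one end, 60 mm long in all, 50 g, lying at the left on the bench top, 3 mm below z = 0. Origin: centre of the block; x points along the mandrel. Any of its long sides may be down.
- blank_1_tip (a point): Tip of the mandrel of blank 1, 39 mm from the block's centre.
- blank_2: Milling blank 2 (may be absent): cream ceramic block 42 x 19 x 16 mm with a 3 mm steel collar and a steel mandrel (7 mm in diameter, 15 mm long) on one end, 60 mm long in all, 50 g, lying at the left on the bench top, 3 mm below z = 0. Origin: centre of the block; x points along the mandrel. Any of its long sides may be down.
- blank_2_tip (a point): Tip of the mandrel of blank 2, 39 mm from the block's centre.
- blank_3: Milling blank 3 (may be absent): darker cream ceramic block 42 x 19 x 16 mm with a 3 mm steel collar and a steel mandrel (7 mm in diameter, 15 mm long) on one end, 60 mm long in all, 50 g, lying at the left on the bench top, 3 mm below z = 0. Origin: centre of the block; x points along the mandrel. Any of its long sides may be down.
- blank_3_tip (a point): Tip of the mandrel of blank 3, 39 mm from the block's centre.
- spent_1: Spent blank 1 (may be absent): like a milling blank in size and shape (block 42 x 19 x 16 mm, mandrel and collar), but with a window milled right through the block from above, 30 g; it starts seated in a pocket of the holder. Origin: centre of the block; x points along the mandrel.
- spent_2: Spent blank 2 (may be absent): like a milling blank in size and shape (block 42 x 19 x 16 mm, mandrel and collar), but with a window milled right through the block from above, 30 g; it starts seated in a pocket of the holder. Origin: centre of the block; x points along the mandrel.
- scrap_tray: Small steel scrap tray, fixed near the front edge of the bench, left of the chuck: 64 x 140 mm outside, walls 20 mm high and 2 mm thick, floor 2 mm. Origin: centre of its underside; y along its length, z up. The black instrument case, 42 mm high, stands 8 mm behind it; further left the tall articulator begins at x = 0.50.
- model_upper: Bystander: plaster model of an upper jaw, 55 x 63 x 21 mm, standing behind the chuck. Origin: centre of its underside.
- beaker: Bystander: clear beaker, 78 mm in diameter, 101 mm high, behind the chuck at the right. Origin: centre of its underside.
- wax_jar: Bystander: yellow-lidded wax jar, 45 mm in diameter, 42 mm high, behind the blanks. Origin: centre of its underside.
Not all that is in view belongs to the job. Of the things that look like the holder, the larger one is meant.

How it is judged (in metres and radians):
On the way:
1. the notch of the holder faces the red pointer while the jaws are still open (horizontal distance between holder_notch and chuck_mark below 0.007 m and value of joint clamp_ring below 0.9 rad), for 0.2 s.
At the end, for the whole second after the job is handed in: Chuck tight (closing ring past 1.4 rad), notch within 7 mm of the pointer, every fresh blank at rest in its own pocket (centre within 6 mm, mandrel tip within 19 mm of the holder's axis and down between the cheeks), every spent blank in the scrap tray (value of joint clamp_ring above 1.4 rad and horizontal distance between holder_notch and chuck_mark below 0.007 m and ((distance between blank_1 and pocket_1 below 0.006 m and horizontal distance between blank_1_tip and holder below 0.019 m and z of blank_1_tip in the frame of holder below 0.026 m) or (distance between blank_1 and pocket_2 below 0.006 m and horizontal distance between blank_1_tip and holder below 0.019 m and z of blank_1_tip in the frame of holder below 0.026 m) or (distance between blank_1 and pocket_3 below 0.006 m and horizontal distance between blank_1_tip and holder below 0.019 m and z of blank_1_tip in the frame of holder below 0.026 m)) and ((distance between blank_2 and pocket_1 below 0.006 m and horizontal distance between blank_2_tip and holder below 0.019 m and z of blank_2_tip in the frame of holder below 0.026 m) or (distance between blank_2 and pocket_2 below 0.006 m and horizontal distance between blank_2_tip and holder below 0.019 m and z of blank_2_tip in the frame of holder below 0.026 m) or (distance between blank_2 and pocket_3 below 0.006 m and horizontal distance between blank_2_tip and holder below 0.019 m and z of blank_2_tip in the frame of holder below 0.026 m)) and ((distance between blank_3 and pocket_1 below 0.006 m and horizontal distance between blank_3_tip and holder below 0.019 m and z of blank_3_tip in the frame of holder below 0.026 m) or (distance between blank_3 and pocket_2 below 0.006 m and horizontal distance between blank_3_tip and holder below 0.019 m and z of blank_3_tip in the frame of holder below 0.026 m) or (distance between blank_3 and pocket_3 below 0.006 m and horizontal distance between blank_3_tip and holder below 0.019 m and z of blank_3_tip in the frame of holder below 0.026 m)) and x of spent_1 in the frame of scrap_tray between -0.032 and 0.032 m and y of spent_1 in the frame of scrap_tray between -0.07 and 0.07 m and z of spent_1 in the frame of scrap_tray between 0 and 0.04 m and x of spent_2 in the frame of scrap_tray between -0.032 and 0.032 m and y of spent_2 in the frame of scrap_tray between -0.07 and 0.07 m and z of spent_2 in the frame of scrap_tray between 0 and 0.04 m and linear speed of each of blank_1, blank_2, blank_3 below 0.02 m/s); the robot touches nothing.
It fails at once if the plaster model is knocked or moved by more than 25 mm (distance of model_upper from where it was at the start of the episode above 0.025 m).
It fails at once if the beaker is knocked or moved by more than 25 mm (distance of beaker from where it was at the start of the episode above 0.025 m).
It fails at once if the wax jar is knocked or moved by more than 25 mm (distance of wax_jar from where it was at the start of the episode above 0.025 m).
Of spent_1, spent_2 only 1 to 2 are there at a start; the rules pass over those that are not, and their reading is None.
Of blank_1, blank_2, blank_3 only 2 to 3 are there at a start; the rules pass over those that are not, and their reading is None.
At some moment in a run one of blank_1, blank_2, blank_3 may be knocked a few centimetres aside while the robot is not near it.
Once in a run the grip may slacken for a moment while it holds something.
It also fails if it takes over 210 s, if anything falls off the work surface, if the arm or the gripper's body presses on something with over 40 N, if the wrist force passes 120 N, or if a joint passes its speed limit or range.

## Working session

There is one attempt and no reset: what is moved stays moved. The work goes in short steps, Python scripts to look and compute and a shell command to move; the robot and the scene stay as the last step left them, time stands still between calls to the robot, and variables do not carry over. Pictures are saved under pics/ and viewed, at most 19 in all, crops included, and the job is handed in when it is done.

```bash
ls; mkdir -p pics; cat > h.py <<'E'
import numpy as np,cv2
from workcell import status,eyes,workorder,robot
def snap(n):
    r={}
    for c in ("scene","top"):
        d=eyes.read_camera(c); cv2.imwrite(f"pics/{n}_{c}.png",d["img"][:,:,::-1]); np.savez(f"pics/{n}_{c}.npz",K=d["camera_matrix"],V=d["view"])
        r[c]=d
    return r
def load(n,c):
    z=np.load(f"pics/{n}_{c}.npz"); return z["K"],z["V"]
def ray(K,V,p,z):
    "pixel -> world at height z"
    R=V[:3,:3];t=V[:3,3]; C=-R.T@t; d=R.T@np.linalg.solve(K,[p[0],p[1],1.]); return C+d*(z-C[2])/d[2]
def proj(K,V,X):
    q=K@(V[:3,:3]@np.array(X,float)+V[:3,3]); return q[:2]/q[2]
def tri(obs):
    A=[];b=[]
    for K,V,p in obs:
        R=V[:3,:3];C=-R.T@V[:3,3]; d=R.T@np.linalg.solve(K,[p[0],p[1],1.]);d/=np.linalg.norm(d);P=np.eye(3)-np.outer(d,d);A.append(P);b.append(P@C)
    x,*_=np.linalg.lstsq(np.vstack(A),np.hstack(b),rcond=None); res=np.linalg.norm(np.vstack(A)@x-np.hstack(b)); return x,res
def crop(src,x,y,w,h,k,out):
    im=cv2.imread(f"pics/{src}.png")[y:y+h,x:x+w]; cv2.imwrite(f"pics/{out}.png",cv2.resize(im,None,fx=k,fy=k,interpolation=cv2.INTER_CUBIC))
E
python3 - <<'E'
from h import *
r=snap("a")
for c in r: print(c,r[c]["camera_matrix"],r[c]["view"])
a=np.vstack([cv2.imread("pics/a_%s.png"%c) for c in ("scene","top")]);print(a.shape)
print(status.get_state())
E
```

```text
pics
scene [[413.95959406   0.         280.45422782]
 [  0.         413.95959406 210.81496883]
 [  0.           0.           1.        ]] [[-9.09714349e-01 -4.15160624e-01 -7.83957436e-03  4.79986689e+02]
 [-1.70223797e-01  3.90087840e-01 -9.04906258e-01  1.52065528e+02]
 [ 3.78739569e-01 -8.21871726e-01 -4.25538724e-01  1.07732670e+03]
 [ 0.00000000e+00  0.00000000e+00  0.00000000e+00  1.00000000e+00]]
top [[487.57136651   0.         281.83495289]
 [  0.         487.57136651 216.42621543]
 [  0.           0.           1.        ]] [[ 1.00973048e-02 -9.99947465e-01 -1.76391400e-03 -3.79555248e+01]
 [-9.88629563e-01 -9.71831667e-03 -1.50057129e-01  5.48933534e+02]
 [ 1.50032104e-01  3.25903009e-03 -9.88675754e-01  1.57051569e+03]
 [ 0.00000000e+00  0.00000000e+00  0.00000000e+00  1.00000000e+00]]
(840, 560, 3)
{'clock': 0.1, 'joint_positions': array([-1.27690062e+00,  2.64702595e-01,  1.60522994e+00,  4.08320280e-06,
        1.27369280e+00, -3.69171982e-02]), 'joint_vel': array([-3.94288944e-04,  4.10056180e-05, -3.58898577e-03, -3.56404327e-04,
       -4.83584755e-04, -1.70349615e-03]), 'tau': array([ 8.41712899e-04, -5.03618467e+01, -3.58071756e+01,  7.31139933e-02,
        2.32871814e-02, -5.35676736e-05]), 'ee_pos': array([ 219.05168903, -637.79354202,  237.49985206]), 'tool_rot': array([-1.00821077e-03,  9.86351103e-01,  1.64652572e-01, -1.28294124e-04]), 'force': array([ 0.71253929, -0.16872851, -0.31319654]), 'wrist_torque': array([-0.03165255, -0.02938829,  0.00835075]), 'finger_force': 0.0, 'opening': 87.95573435007017}
```

View pics/a_scene.png

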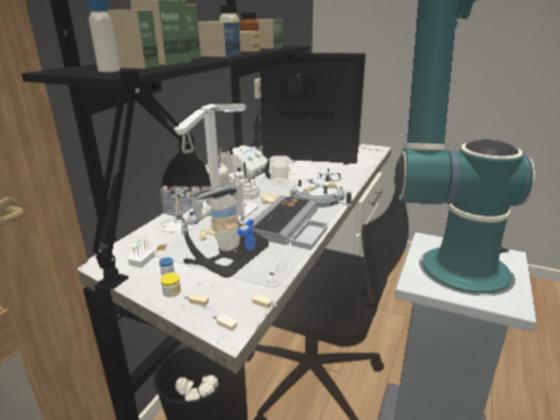

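View pics/a_top.png

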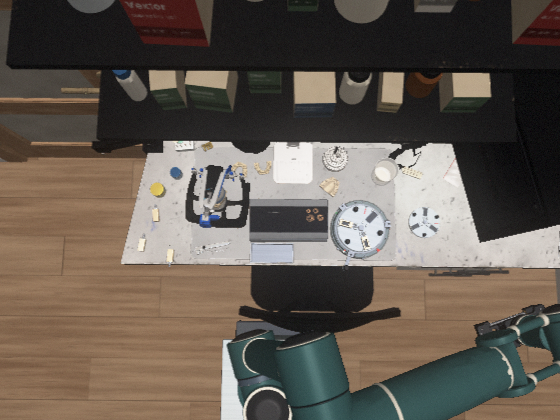

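Top view: chuck at about (361,229), with the smaller look-alike at (424,222). The blanks are at (155,214), (142,244) and (171,256), the tray at (272,253). Next I'll crop close on the chuck and the blanks.

```bash
python3 - <<'E'
from h import *
a=cv2.imread("pics/a_top.png");s=cv2.imread("pics/a_scene.png")
f=lambda im,x,y,w,h,W,H:cv2.resize(im[y:y+h,x:x+w],(W,H),interpolation=cv2.INTER_CUBIC)
cv2.imwrite("pics/c1.png",f(a,322,190,80,80,600,600))  # 7.5x
cv2.imwrite("pics/c2.png",np.hstack([f(a,130,200,50,70,400,560),f(s,180,285,100,50,400,200) if 0 else np.vstack([f(s,180,285,100,50,400,200),f(s,280,165,80,40,400,200),np.zeros((160,400,3),np.uint8)])]))
K,V=load("a","top")
for n,p,z in [("chuck",(361,229),42),("b1",(155,214),8),("b2",(142,244),8),("b3",(171,256),8),("tray",(272,253),20),("jar",(157,189),42),("beak",(385,172),100),("model",(330,186),21),("small",(424,222),20)]: print(n,ray(K,V,p,z).round())
E
```

```text
chuck [ 510. -293.   42.]
b1 [558. 396.   8.]
b2 [456. 435.   8.]
b3 [417. 336.   8.]
tray [430.  -1.  20.]
jar [638. 385.  42.]
beak [ 689. -364.  100.]
model [ 658. -194.   21.]
small [ 538. -508.   20.]
```

View pics/c1.png

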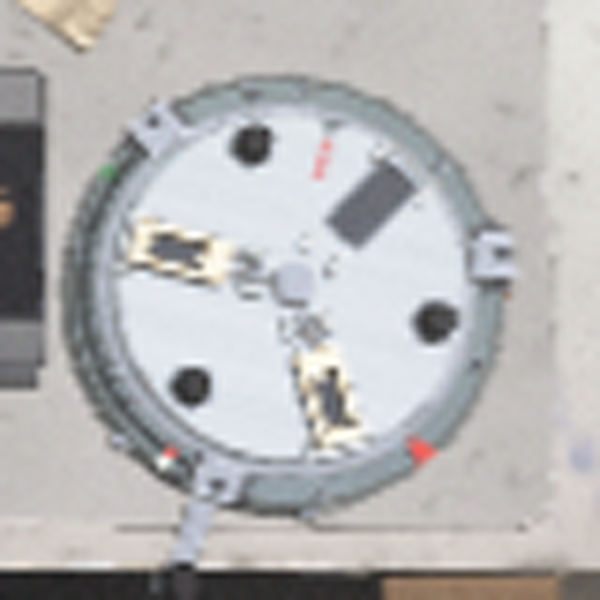

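View pics/c2.png

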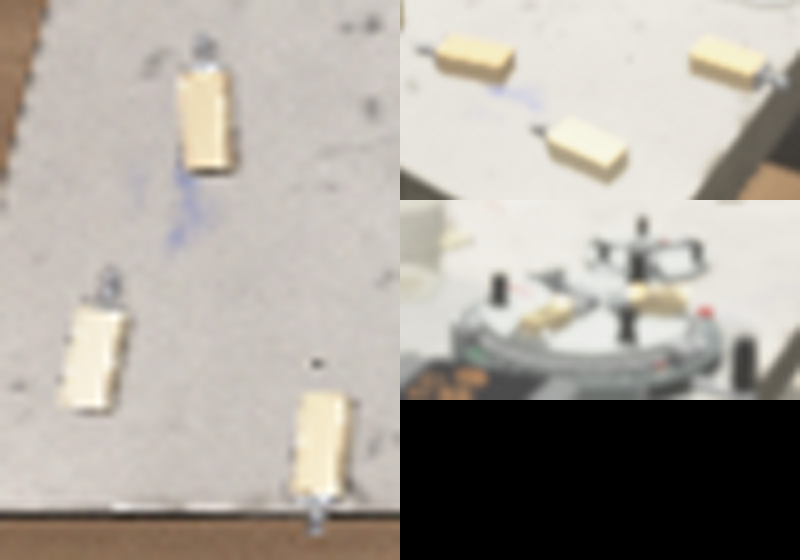

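Crop c1 shows the spent blanks in pocket 1 (170,250) and pocket 2 (330,400), with pocket 3 empty at (372,203). The notch is at (333,120), the pointer at (422,450), post 1 at (253,145) and the lever grip at (180,578). Things that could be taken for blanks: cream bits at top (55,20), and the small holder at (424,222). The three real blanks show mandrels, at c2 (205,115), (95,355) and (322,440).

```bash
cat > m.py <<'E'
from h import *
from scipy.optimize import least_squares
def blob(src,roi,kind,k=6,amin=6):
    im=cv2.imread(f"pics/{src}.png"); x,y,w,h=roi
    u=cv2.resize(im[y:y+h,x:x+w],None,fx=k,fy=k,interpolation=cv2.INTER_CUBIC)
    hsv=cv2.cvtColor(u,cv2.COLOR_BGR2HSV).astype(int); B,G,R=[u[:,:,i].astype(int) for i in range(3)]
    m={"cream":((R-B)>38)&(R>110)&(abs(R-G)<60),"dark":u.max(2)<95,"red":(R-G)>60,"green":(G-R)>40}[kind].astype(np.uint8)
    n,l,s,c=cv2.connectedComponentsWithStats(m); out=[]
    for i in range(1,n):
        if s[i,4]>=amin*k*k:
            r=cv2.minAreaRect(np.argwhere(l==i)[:,::-1].astype(np.float32))
            out.append((((c[i]+.5)/k-.5+[x,y]),s[i,4]/k/k,np.array(r[1])/k,r[2],((np.array(r[0])+.5)/k-.5+[x,y])))
    return out
E
python3 - <<'E'
from m import *
np.set_printoptions(precision=1,suppress=True)
Kt,Vt=load("a","top");Ks,Vs=load("a","scene")
for n,src,roi,kind in [("posts","a_top",(335,200,52,56),"dark"),("lever","a_top",(338,258,18,12),"dark"),("red","a_top",(335,200,55,58),"red"),("green","a_top",(330,205,12,15),"green"),("spent","a_top",(330,205,50,50),"cream"),("fresh","a_top",(135,203,50,62),"cream"),("freshS","a_scene",(180,288,100,45),"cream"),("spentS","a_scene",(295,175,50,25),"cream"),("postS","a_scene",(290,165,75,45),"dark")]:
    print(n)
    for b in blob(src,roi,kind,amin=2 if kind in("red","green") else 6): print("  ",b[0],b[1],b[2],b[3],"w54",ray(Kt,Vt,b[0],54)[:2] if "top" in src else "", "w50/5",ray(Kt,Vt,b[4],5 if n=="fresh" else 50)[:2] if "top" in src else "")
E
```

```text
posts
   [355.2 208.9] 16.055555555555554 [4.3 4.3] 90.0 w54 [ 574.8 -273.4] w50/5 [ 575.4 -273.6]
   [379.6 232.5] 16.47222222222222 [4.2 4.8] 63.43495178222656 w54 [ 497.3 -351.8] w50/5 [ 498.3 -353.1]
   [347.1 241.1] 16.13888888888889 [4.2 4.6] 39.80556869506836 w54 [ 468.3 -245.6] w50/5 [ 468.7 -246.3]
lever
   [346.5 267.5] 71.80555555555556 [17.8  4.7] -0.0 w54 [ 382.7 -242.9] w50/5 [ 384.2 -243.5]
red
   [377.8 249.7] 7.416666666666667 [3.4 2.6] 45.0 w54 [ 441.3 -344.9] w50/5 [ 441.8 -345.2]
green
spent
fresh
   [155.3 214.6] 68.52777777777779 [11.9  6.2] 87.27368927001953 w54 [549.4 382.9] w50/5 [556.9 396.1]
   [169.7 254.8] 54.861111111111114 [ 6.3 12.7] 7.386042594909668 w54 [418.  329.8] w50/5 [420.6 340.5]
freshS
   [198.3 299.3] 154.44444444444443 [19.2  9.2] 11.113040924072266 w54  w50/5 
   [260.9 300.9] 132.72222222222223 [17.7  9.3] 18.19916343688965 w54  w50/5 
   [226.4 324. ] 55.47222222222222 [19.5  7.5] 8.70737075805664 w54  w50/5 
   [272.9 329.6] 76.5 [ 7.  14.3] 90.0 w54  w50/5 
spentS
   [331.  184.1] 40.02777777777778 [10.8  4.9] 9.727579116821289 w54  w50/5 
   [308.7 188. ] 26.916666666666668 [3.7 9.5] 74.05460357666016 w54  w50/5 
postS
   [327.2 178.2] 7.805555555555556 [2.1 4.2] 3.5763344764709473 w54  w50/5 
   [325.  189.3] 7.583333333333333 [5.2 1.7] 90.0 w54  w50/5 
   [348.4 198.1] 30.86111111111111 [9.5 3.9] 84.5596694946289 w54  w50/5 
   [298.7 204.5] 105.80555555555556 [ 8.9 19.4] 48.01278305053711 w54  w50/5 
   [333.1 202.5] 15.222222222222221 [2.3 7.8] 75.96376037597656 w54  w50/5
```

```bash
cat >> m.py <<'E'
def blobc(src,roi,thr,k=6,amin=15):
    im=cv2.imread(f"pics/{src}.png"); x,y,w,h=roi
    u=cv2.resize(im[y:y+h,x:x+w],None,fx=k,fy=k,interpolation=cv2.INTER_CUBIC).astype(int)
    m=((u[:,:,2]-u[:,:,0])>thr).astype(np.uint8); n,l,s,c=cv2.connectedComponentsWithStats(m); out=[]
    for i in range(1,n):
        if s[i,4]>=amin*k*k:
            cs,_=cv2.findContours((l==i).astype(np.uint8),cv2.RETR_EXTERNAL,cv2.CHAIN_APPROX_NONE); h=cv2.convexHull(cs[0]); M=cv2.moments(h)
            c2=np.array([M['m10'],M['m01']])/M['m00']; mu=np.array([[M['mu20'],M['mu11']],[M['mu11'],M['mu02']]])/M['m00']
            ev,U=np.linalg.eigh(mu); out.append((((c2+.5)/k-.5+[x,y]),M['m00']/k/k,np.sqrt(ev*12)/k,U[:,1]))
    return out
def axis(K,V,b,z):
    "world centre and axis angle deg of elongated blob"
    P=ray(K,V,b[0],z);Q=ray(K,V,b[0]+b[3]*5,z);d=Q-P
    return P,np.degrees(np.arctan2(d[1],d[0]))
E
python3 - <<'E'
from m import *
np.set_printoptions(precision=1,suppress=True)
Kt,Vt=load("a","top");Ks,Vs=load("a","scene")
for nm,roi,z in (("fresh",(135,203,45,57),5),("spent",(332,205,48,50),50)):
  for thr in (20,26,32):
    for b in blobc("a_top",roi,thr): print(nm,thr,b[0],b[1],b[2],axis(Kt,Vt,b,z))
for thr in (30,40):
  for b in blobc("a_scene",(180,285,100,50),thr): print("S",b[0],b[1],b[2])
for P in [(557,396,5),(420,340,5),(456,435,5),(574.8,-273.4,54),(497.3,-351.8,54),(468.3,-245.6,54)]: print(P,proj(Ks,Vs,P))
c=np.array([513.5,-290.3])
for b in blob("a_top",(370,244,16,12),"red",amin=1): 
  for z in (28,32,42): d=ray(Kt,Vt,b[0],z)[:2]-c; print("ptr",z,b[0],np.hypot(*d),np.degrees(np.arctan2(d[1],d[0])))
im=cv2.imread("pics/a_top.png");print(im[262:272,338:356].max(2))
E
```

```text
fresh 20 [155.5 214.6] 94.3611111111111 [ 7.4 12.6] (array([556.8, 395.4,   5. ]), np.float64(-170.58108084988473))
fresh 20 [141.3 244.5] 98.05555555555556 [ 7.4 13. ] (array([454.9, 438.1,   5. ]), np.float64(171.38046377465642))
fresh 20 [169.9 254. ] 81.45833333333333 [ 7.3 10.9] (array([424.1, 340.5,   5. ]), np.float64(174.03175928525437))
fresh 26 [155.4 214.6] 84.86111111111111 [ 6.8 12.2] (array([556.9, 395.7,   5. ]), np.float64(-172.14860953000584))
fresh 26 [140.2 241.9] 26.944444444444443 [3.6 7.3] (array([463.5, 442.3,   5. ]), np.float64(172.8064405163203))
fresh 26 [143.7 244.3] 23.527777777777775 [ 2.2 10.6] (array([455.6, 429.9,   5. ]), np.float64(173.8669095692872))
fresh 26 [169.9 254.1] 75.0 [ 6.9 10.7] (array([423.8, 340.6,   5. ]), np.float64(174.55594087693416))
fresh 32 [155.4 214.6] 77.875 [ 6.4 11.9] (array([556.9, 395.7,   5. ]), np.float64(-172.81525059360604))
fresh 32 [169.9 254.2] 68.75 [ 6.4 10.5] (array([423.5, 340.5,   5. ]), np.float64(174.9607599256831))
S [198.3 299.4] 182.95833333333334 [ 9.7 18.2]
S [261.1 300.7] 172.7222222222222 [ 9.9 17. ]

[... 667 characters left out ...]
210 209 209 211 212 211]
 [212 213 214 213 210 208 192 202 209 203 180 195 208 208 202 202 204 207]
 [209 210 210 208 205 205 180 185 197 202 181 202 208 204 194 183 179 187]
 [196 197 197 189 189 148 120  78  45  82 191 223 219 217 196 175 173 183]
 [ 58  53  63  56  83  63  42  67  68  68  54  51  51  49  52  51  49  50]
 [ 43  43  46  45  79  66  49  66  71  70  58  48  48  46  49  45  46  48]
 [ 41  48  46  44  87  67  46  63  72  70  57  45  49  47  46  48  48  43]
 [ 43  45  42  48  50  51  41  51  69  64  48  42  48  49  45  46  50  45]
 [ 42  42  43  44  48  68  57  38  40  43  48  43  44  45  44  43  47  46]
 [ 43  40  44  44  46  44  43  45  43  44  46  43  45  41  47  45  43  47]]
```

```bash
cat >> m.py <<'E'
def fitbox(K,V,src,roi,thr,g,zb=-3,dims=(42,19,16)):
    "fit x,y,yaw of box lying on zb to colour mask"
    k=6;im=cv2.imread(f"pics/{src}.png");x,y,w,h=roi
    u=cv2.resize(im[y:y+h,x:x+w],None,fx=k,fy=k,interpolation=cv2.INTER_CUBIC).astype(int)
    m=((u[:,:,2]-u[:,:,0])>thr).astype(np.uint8);L,W,H=dims
    from scipy.optimize import minimize
    def cost(q):
        c,s=np.cos(q[2]/50),np.sin(q[2]/50);pts=[]
        for a in(-L/2,L/2):
            for b in(-W/2,W/2):
                for z in(0,H): pts.append(proj(K,V,(q[0]+c*a-s*b,q[1]+s*a+c*b,zb+z)))
        p=((np.array(pts)-[x,y]+.5)*k-.5); r=np.zeros_like(m)
        hull=cv2.convexHull(np.round(p*16).astype(np.int32)); cv2.fillConvexPoly(r,hull,1,shift=4)
        return (r!=m).sum()/(k*k)
    best=min((minimize(cost,[g[0],g[1],50*np.radians(g[2]+d)],method="Nelder-Mead",options=dict(initial_simplex=np.array([g[0],g[1],50*np.radians(g[2]+d)])+np.array([[0,0,0],[4,0,0],[0,4,0],[0,0,5]]))) for d in(-5,0,5)),key=lambda r:r.fun)
    return best.x[0],best.x[1],np.degrees(best.x[2]/50),best.fun
E
python3 - <<'E'
from m import *
np.set_printoptions(precision=1,suppress=True)
Kt,Vt=load("a","top");Ks,Vs=load("a","scene")
for nm,rt,rs,g,t,ts in (("A",(145,204,20,22),(184,290,30,20),(557,396,5),26,35),("B",(132,234,18,22),(214,312,28,22),(455,437,-7),20,28),("C",(160,245,20,20),(248,290,26,22),(421,340,-6),26,35)):
  for d in((42,19,16),(42,16,19)):
    print(nm,d,np.array(fitbox(Kt,Vt,"a_top",rt,t,g,dims=d)),np.array(fitbox(Ks,Vs,"a_scene",rs,ts,g,dims=d)))
for n,p,q in(("Atip",(155.6,204.8),0),("Btip",(130+110/8,200+272/8),0),("Ctip",(130+316/8,200+530/8),0)): print(n,ray(Kt,Vt,p,5))
print("lever",ray(Ks,Vs,(348.4,198.1),40))
crop("a_scene",140,100,160,180,3.3,"art")
a=cv2.imread("pics/art.png");t=cv2.resize(cv2.imread("pics/a_top.png")[150:240,140:260],None,fx=2.2,fy=2.2)
o=np.zeros((a.shape[0],a.shape[1]+t.shape[1],3),np.uint8);o[:,:a.shape[1]]=a;o[:t.shape[0],a.shape[1]:]=t;cv2.imwrite("pics/art2.png",o);print(o.shape)
E
```

```text
A (42, 19, 16) [557.4 395.9   6.    8.6] [557.8 393.3  -3.6  39.7]
A (42, 16, 19) [556.7 394.9   5.7  10.8] [557.3 394.3   1.3  43.8]
B (42, 19, 16) [454.8 438.   -9.2  13. ] [456.  436.6 -15.1 119.4]
B (42, 16, 19) [454.4 437.   -9.4  15.6] [455.1 438.2 -10.8 122. ]
C (42, 19, 16) [420.9 340.5  -3.7   8.3] [424.  337.9 -11.4  56.4]
C (42, 16, 19) [420.9 340.   -2.1  11.3] [421.7 339.9 -12.3  57.2]
Atip [590.5 396.6   5. ]
Btip [490.4 431.6   5. ]
Ctip [383.3 340.1   5. ]
lever [ 383.7 -240.1   40. ]
(594, 792, 3)
```

View pics/art2.png

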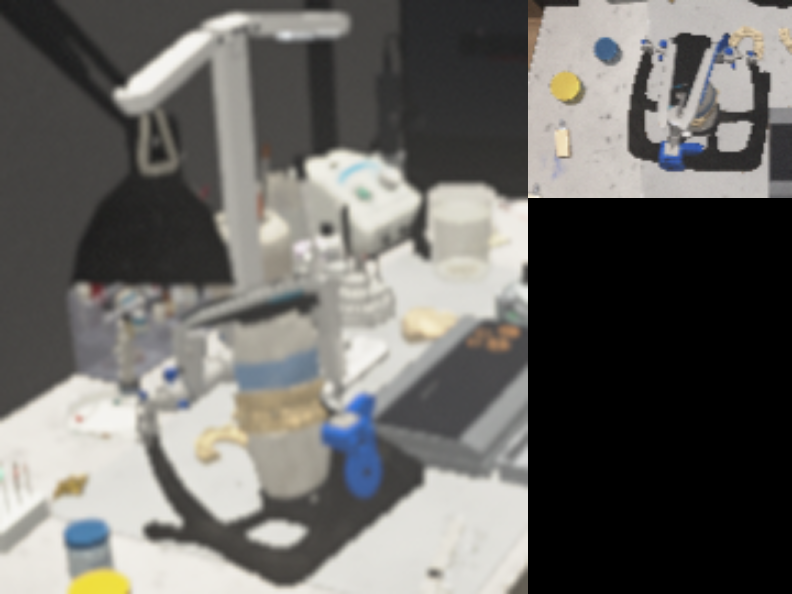

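Measured so far:
- Holder centre (513.5,-290.3), notch at -14.7°, pointer at -139.6°. All three post radii come out at 63.6, against 64 given.
- Blanks A (557,395.5, 4°), B (455,437.5, -9.5°) and C (421,340, mandrel towards -x), all agreeing with the scene view to about 1 px.

Now a planning helper and the first move.

```bash
cat > p.py <<'E'
import sys,json
from h import *
from scipy.spatial.transform import Rotation as Rn
from scipy.linalg import logm,expm
def down(phi):
    c,s=np.cos(np.radians(phi)),np.sin(np.radians(phi)); return np.array([[c,s,0],[s,-c,0],[0,0,-1.]])
def T(p,R): M=np.eye(4);M[:3,:3]=R;M[:3,3]=p;return M
def cur():
    s=status.get_state();q=s["tool_rot"];R=Rn.from_quat([q[1],q[2],q[3],q[0]]).as_matrix();return s,T(s["ee_pos"],R)
def plan(*wps):
    "wps: (x,y,z,phi_deg,nrows)"
    s,M=cur(); print("clk %.1f"%s["clock"],"pos",s["ee_pos"].round(1),"phi %.1f"%np.degrees(np.arctan2(M[1,0],M[0,0])),"op %.1f"%s["opening"],"q",s["joint_positions"].round(2))
    for x,y,z,phi,n in wps:
        N=T([x,y,z],down(phi)); L=logm(np.linalg.inv(M)@N).real/n; E=expm(L); w=Rn.from_matrix(E[:3,:3]).as_rotvec()
        print(f"  ({x:.0f},{y:.0f},{z:.0f},{phi:.0f}) x{n}:",json.dumps([E[:3,3].round(2).tolist(),w.round(4).tolist()])); M=N
if __name__=="__main__": plan(*json.loads(sys.argv[1]))
E
python3 p.py '[[350,-420,200,75.3,10],[525.9,-242.9,90,75.3,9],[525.9,-242.9,45,75.3,4]]'
```

```text
clk 0.1 pos [ 219.1 -637.8  237.5] phi 19.0 op 88.0 q [-1.28  0.26  1.61  0.    1.27 -0.04]
  (350,-420,200,75) x10: [[25.59, -6.7, 3.76], [-0.0002, -0.0001, -0.0983]]
  (526,-243,90,75) x9: [[23.99, 13.91, 12.22], [0.0, 0.0, -0.0]]
  (526,-243,45,75) x4: [[0.0, 0.0, 11.25], [0.0, 0.0, -0.0]]
```

```bash
python3 -m jog '[[[25.6,-6.7,3.8],[0,0,-0.0983],45],[[25.6,-6.7,3.8],[0,0,-0.0983],45],[[25.6,-6.7,3.8],[0,0,-0.0983],45],[[25.6,-6.7,3.8],[0,0,-0.0983],45],[[25.6,-6.7,3.8],[0,0,-0.0983],45],[[25.6,-6.7,3.8],[0,0,-0.0983],45],[[25.6,-6.7,3.8],[0,0,-0.0983],45],[[25.6,-6.7,3.8],[0,0,-0.0983],45],[[25.6,-6.7,3.8],[0,0,-0.0983],45],[[25.6,-6.7,3.8],[0,0,-0.0983],45]]' && python3 -m jog '[[[24,13.9,12.2],[0,0,0],45],[[24,13.9,12.2],[0,0,0],45],[[24,13.9,12.2],[0,0,0],45],[[24,13.9,12.2],[0,0,0],45],[[24,13.9,12.2],[0,0,0],45],[[24,13.9,12.2],[0,0,0],45],[[24,13.9,12.2],[0,0,0],45],[[24,13.9,12.2],[0,0,0],45],[[24,13.9,12.2],[0,0,0],45],[[0,0,0],[0,0,0],45],[[0,0,0],[0,0,0],45]]'; python3 p.py '[[525.9,-242.9,45,75.3,4]]'
```

```text
clock: 0.93
ee_pos: [350.6, -419.1, 199.9]
tool_rot: [-0.0, 0.79, 0.613, 0.0]
force: [-0.3, -1.0, -0.2]
opening: 45.2
finger_force: 0.0
clock: 1.85
ee_pos: [525.8, -241.9, 89.4]
tool_rot: [-0.001, 0.791, 0.612, -0.001]
force: [0.0, -0.4, 0.5]
opening: 44.9
finger_force: 0.0
clk 1.9 pos [ 525.8 -241.9   89.4] phi 75.4 op 44.9 q [-0.47  0.22  1.95 -0.    0.97 -0.22]
  (526,-243,45,75) x4: [[-0.23, 0.1, 11.11], [-0.0007, -0.0001, 0.0006]]
```

Tracking is good. Next I descend, grip, and check the force.

```bash
python3 -m jog '[[[-0.2,0,11.1],[0,0,0],45],[[-0.2,0,11.1],[0,0,0],45],[[-0.2,0,11.1],[0,0,0],45],[[-0.2,0,11.1],[0,0,0],45],[[0,0,0],[0,0,0],45],[[0,0,0],[0,0,0],10],[[0,0,0],[0,0,0],10],[[0,0,0],[0,0,0],10],[[0,0,0],[0,0,0],10],[[0,0,0],[0,0,0],10],[[0,0,0],[0,0,0],10]]'; python3 -m jog '[[[0,0,-12],[0,0,0],10],[[0,0,-15],[0,0,0],10],[[0,0,-15],[0,0,0],10],[[0,0,-10],[0,0,0],10],[[0,0,0],[0,0,0],10]]';python3 p.py '[[428,28,100,90,12],[428,28,28,90,4]]'
```

```text
clock: 2.77
ee_pos: [526.6, -244.6, 47.3]
tool_rot: [0.001, 0.792, 0.611, 0.0]
force: [-0.7, 0.1, 0.6]
opening: 18.5
finger_force: 30.0
clock: 3.18
ee_pos: [528.0, -245.2, 102.0]
tool_rot: [0.003, 0.792, 0.611, 0.001]
force: [0.4, 0.4, -0.4]
opening: 18.5
finger_force: 30.0
clk 3.2 pos [ 528.  -245.2  102. ] phi 75.3 op 18.5 q [-0.48  0.21  1.94  0.    0.99 -0.22]
  (428,28,100,90) x12: [[21.45, -11.44, 0.12], [0.0004, 0.0002, -0.0214]]
  (428,28,28,90) x4: [[0.0, 0.0, 18.0], [0.0, 0.0, 0.0]]
```

```bash
python3 -m jog '[[[21.4,-11.4,0],[0,0,-0.0214],10],[[21.4,-11.4,0],[0,0,-0.0214],10],[[21.4,-11.4,0],[0,0,-0.0214],10],[[21.4,-11.4,0],[0,0,-0.0214],10],[[21.4,-11.4,0],[0,0,-0.0214],10],[[21.4,-11.4,0],[0,0,-0.0214],10],[[21.4,-11.4,0],[0,0,-0.0214],10],[[21.4,-11.4,0],[0,0,-0.0214],10],[[21.4,-11.4,0],[0,0,-0.0214],10],[[21.4,-11.4,0],[0,0,-0.0214],10],[[21.4,-11.4,0],[0,0,-0.0214],10],[[21.4,-11.4,0],[0,0,-0.0214],10],[[0,0,0],[0,0,0],10]]'; python3 p.py '[[428,28,28,90,5]]'; python3 - <<'E'
from h import *
snap("t1");crop("t1_top",230,220,170,50,4.7,"t1c")
E
```

```text
clock: 4.27
ee_pos: [423.6, 30.8, 97.6]
tool_rot: [-0.001, 0.706, 0.708, -0.001]
force: [-0.1, -0.4, -1.4]
opening: 18.8
finger_force: 30.0
clk 4.3 pos [423.6  30.8  97.6] phi 90.2 op 18.8 q [ 0.01 -0.08  2.25  0.    0.97  0.01]
  (428,28,28,90) x5: [[-0.57, 0.9, 13.92], [-0.0006, -0.0002, 0.0006]]
```

View pics/t1c.png

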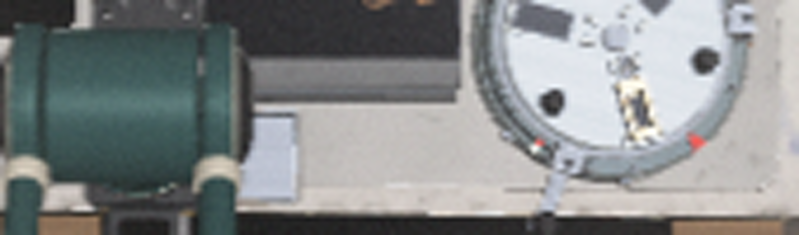

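```bash
python3 -m jog '[[[-0.6,0.9,13.9],[0,0,0],10],[[-0.6,0.9,13.9],[0,0,0],10],[[-0.6,0.9,13.9],[0,0,0],10],[[-0.6,0.9,13.9],[0,0,0],10],[[-0.6,0.9,13.9],[0,0,0],10],[[0,0,0],[0,0,0],10],[[0,0,0],[0,0,0],38],[[0,0,0],[0,0,0],38],[[0,0,0],[0,0,0],38],[[0,0,0],[0,0,0],38],[[0,0,-18],[0,0,0],38],[[0,0,-18],[0,0,0],38],[[0,0,-18],[0,0,0],38],[[0,0,-18],[0,0,0],38],[[0,0,0],[0,0,0],45]]'; python3 p.py '[[466.2,-303.2,92,15.3,13],[466.2,-303.2,45,15.3,4]]'
```

```text
clock: 5.62
ee_pos: [434.3, 25.4, 105.3]
tool_rot: [0.003, 0.707, 0.707, 0.003]
force: [1.5, -1.7, 0.2]
opening: 43.0
finger_force: 0.0
clk 5.6 pos [434.3  25.4 105.3] phi 90.0 op 43.0 q [ 0.   -0.07  2.24  0.    0.97  0.  ]
  (466,-303,92,15) x13: [[-20.89, 17.53, 1.08], [0.0006, -0.0004, 0.1003]]
  (466,-303,45,15) x4: [[0.0, 0.0, 11.75], [0.0, 0.0, -0.0]]
```

```bash
python3 -m jog '[[[-20.9,17.5,1],[0,0,0.1003],45],[[-20.9,17.5,1],[0,0,0.1003],45],[[-20.9,17.5,1],[0,0,0.1003],45],[[-20.9,17.5,1],[0,0,0.1003],45],[[-20.9,17.5,1],[0,0,0.1003],45],[[-20.9,17.5,1],[0,0,0.1003],45],[[-20.9,17.5,1],[0,0,0.1003],45],[[-20.9,17.5,1],[0,0,0.1003],45],[[-20.9,17.5,1],[0,0,0.1003],45],[[-20.9,17.5,1],[0,0,0.1003],45],[[-20.9,17.5,1],[0,0,0.1003],45],[[-20.9,17.5,1],[0,0,0.1003],45],[[-20.9,17.5,1],[0,0,0.1003],45],[[0,0,0],[0,0,0],45],[[0,0,0],[0,0,0],45]]'; python3 - <<'E'
from p import *
plan((466.2,-303.2,45,15.3,4))
for i in range(4):
    eyes.read_camera("top"); print(status.get_state()["ee_pos"].round(1),status.get_state()["joint_positions"].round(4))
E
```

```text
clock: 6.87
ee_pos: [461.4, -303.9, 87.3]
tool_rot: [-0.0, 0.991, 0.132, -0.0]
force: [-0.2, 1.4, -0.3]
opening: 44.8
finger_force: 0.0
clk 6.9 pos [ 461.4 -303.9   87.3] phi 15.2 op 44.8 q [-0.63  0.18  2.01  0.    0.96  0.68]
  (466,-303,45,15) x4: [[1.21, 0.15, 10.56], [-0.0002, 0.0001, -0.0005]]
[ 461.8 -303.1   87.4] [-6.2610e-01  1.7800e-01  2.0084e+00  5.0000e-04  9.5600e-01  6.7790e-01]
[ 462.2 -302.5   87.5] [-6.2500e-01  1.7770e-01  2.0084e+00  5.0000e-04  9.5610e-01  6.7800e-01]
[ 462.4 -302.3   87.6] [-6.2430e-01  1.7750e-01  2.0084e+00  4.0000e-04  9.5620e-01  6.7810e-01]
[ 462.6 -302.1   87.8] [-6.2380e-01  1.7740e-01  2.0083e+00  3.0000e-04  9.5630e-01  6.7820e-01]
```

```bash
python3 -m jog '[[[0.7,0.5,10.7],[0,0,0],45],[[0.7,0.5,10.7],[0,0,0],45],[[0.7,0.5,10.7],[0,0,0],45],[[0.7,0.5,10.7],[0,0,0],45],[[0,0,0],[0,0,0],45],[[0,0,0],[0,0,0],45],[[0,0,0],[0,0,0],10],[[0,0,0],[0,0,0],10],[[0,0,0],[0,0,0],10],[[0,0,0],[0,0,0],10],[[0,0,0],[0,0,0],10],[[0,0,0],[0,0,0],10]]'; python3 -m jog '[[[0,0,-12],[0,0,0],10],[[0,0,-15],[0,0,0],10],[[0,0,-15],[0,0,0],10],[[0,0,-10],[0,0,0],10],[[0,0,0],[0,0,0],10]]';python3 p.py '[[428,-34,100,90,14],[428,-34,28,90,4]]'
```

```text
clock: 8.07
ee_pos: [465.5, -304.4, 45.3]
tool_rot: [0.0, 0.991, 0.133, 0.0]
force: [0.2, 0.5, -0.1]
opening: 19.0
finger_force: 30.0
clock: 8.48
ee_pos: [467.4, -305.7, 100.7]
tool_rot: [0.002, 0.991, 0.133, 0.002]
force: [0.6, -1.7, 0.9]
opening: 18.9
finger_force: 30.0
clk 8.5 pos [ 467.4 -305.7  100.7] phi 15.3 op 18.9 q [-0.62  0.17  1.99  0.    0.98  0.68]
  (428,-34,100,90) x14: [[14.02, -15.72, 0.03], [0.0004, -0.0, -0.0932]]
  (428,-34,28,90) x4: [[0.0, 0.0, 18.0], [0.0, 0.0, 0.0]]
```

```bash
python3 -m jog '[[[14,-15.7,0],[0,0,-0.0932],10],[[14,-15.7,0],[0,0,-0.0932],10],[[14,-15.7,0],[0,0,-0.0932],10],[[14,-15.7,0],[0,0,-0.0932],10],[[14,-15.7,0],[0,0,-0.0932],10],[[14,-15.7,0],[0,0,-0.0932],10],[[14,-15.7,0],[0,0,-0.0932],10],[[14,-15.7,0],[0,0,-0.0932],10],[[14,-15.7,0],[0,0,-0.0932],10],[[14,-15.7,0],[0,0,-0.0932],10],[[14,-15.7,0],[0,0,-0.0932],10],[[14,-15.7,0],[0,0,-0.0932],10],[[14,-15.7,0],[0,0,-0.0932],10],[[14,-15.7,0],[0,0,-0.0932],10],[[0,0,0],[0,0,0],10],[[0,0,0],[0,0,0],10],[[0,0,0],[0,0,0],10],[[0,0,0],[0,0,0],10]]'; python3 p.py '[[428,-34,28,90,5]]'
```

```text
clock: 9.98
ee_pos: [427.0, -33.7, 97.5]
tool_rot: [0.001, 0.707, 0.707, 0.0]
force: [0.3, -0.0, -0.8]
opening: 18.7
finger_force: 30.0
clk 10.0 pos [427.  -33.7  97.5] phi 89.9 op 18.7 q [-0.14 -0.07  2.25 -0.    0.96 -0.14]
  (428,-34,28,90) x5: [[-0.06, 0.18, 13.9], [0.0002, 0.0001, -0.0002]]
```

```bash
python3 -m jog '[[[0,0,13.9],[0,0,0],10],[[0,0,13.9],[0,0,0],10],[[0,0,13.9],[0,0,0],10],[[0,0,13.9],[0,0,0],10],[[0,0,13.9],[0,0,0],10],[[0,0,0],[0,0,0],10],[[0,0,0],[0,0,0],38],[[0,0,0],[0,0,0],38],[[0,0,0],[0,0,0],38],[[0,0,0],[0,0,0],38],[[0,0,-18],[0,0,0],38],[[0,0,-18],[0,0,0],38],[[0,0,-18],[0,0,0],38],[[0,0,-18],[0,0,0],38],[[0,0,0],[0,0,0],45]]'; python3 p.py '[[468.2,-245.5,95,135.3,10],[468.2,-245.5,47,135.3,4]]'
```

```text
clock: 11.23
ee_pos: [429.5, -33.4, 103.9]
tool_rot: [0.003, 0.707, 0.707, 0.003]
force: [1.5, -0.2, 0.4]
opening: 42.8
finger_force: 0.0
clk 11.2 pos [429.5 -33.4 103.9] phi 90.0 op 42.8 q [-0.14 -0.08  2.25  0.    0.97 -0.14]
  (468,-246,95,135) x10: [[-21.78, -3.87, 0.9], [0.0007, 0.0004, -0.079]]
  (468,-246,47,135) x4: [[0.0, 0.0, 12.0], [0.0, 0.0, 0.0]]
```

```bash
python3 -m jog '[[[-21.8,-3.9,0.9],[0,0,-0.079],40],[[-21.8,-3.9,0.9],[0,0,-0.079],40],[[-21.8,-3.9,0.9],[0,0,-0.079],40],[[-21.8,-3.9,0.9],[0,0,-0.079],40],[[-21.8,-3.9,0.9],[0,0,-0.079],40],[[-21.8,-3.9,0.9],[0,0,-0.079],40],[[-21.8,-3.9,0.9],[0,0,-0.079],40],[[-21.8,-3.9,0.9],[0,0,-0.079],40],[[-21.8,-3.9,0.9],[0,0,-0.079],40],[[-21.8,-3.9,0.9],[0,0,-0.079],40],[[0,0,0],[0,0,0],40],[[0,0,0],[0,0,0],40],[[0,0,0],[0,0,0],40],[[0,0,0],[0,0,0],40],[[0,0,0],[0,0,0],40],[[0,0,0],[0,0,0],40]]'; python3 p.py '[[468.2,-245.5,47,135.3,4]]';python3 - <<'E'
from h import *
snap("t2")
a=cv2.imread("pics/t2_top.png")[190:270,230:400];b=cv2.imread("pics/t2_scene.png")[150:250,270:370]
cv2.imwrite("pics/t2c.png",np.vstack([cv2.resize(a,(595,280),interpolation=2),cv2.resize(b,(595,300),interpolation=2)]))
E
```

```text
clock: 12.57
ee_pos: [464.2, -244.5, 90.7]
tool_rot: [-0.0, 0.38, 0.925, 0.0]
force: [0.5, -0.3, -0.6]
opening: 40.1
finger_force: 0.0
clk 12.6 pos [ 464.2 -244.5   90.7] phi 135.3 op 40.1 q [-0.53  0.12  2.06  0.    0.95 -1.32]
  (468,-246,47,135) x4: [[-0.89, 0.54, 10.92], [0.0, -0.0001, 0.0001]]
```

View pics/t2c.png

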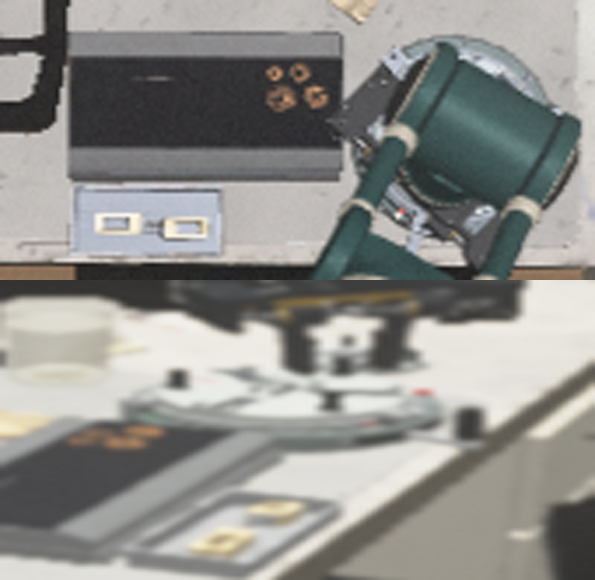

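Both spent blanks lie in the tray, at crop (117,224) and (185,228), and the fingers are over post 3. Descend and grip it.

```bash
python3 -m jog '[[[-0.9,0.5,10.9],[0,0,0],40],[[-0.9,0.5,10.9],[0,0,0],40],[[-0.9,0.5,10.9],[0,0,0],40],[[-0.9,0.5,10.9],[0,0,0],40],[[0,0,0],[0,0,0],40],[[0,0,0],[0,0,0],40],[[0,0,0],[0,0,0],10],[[0,0,0],[0,0,0],10],[[0,0,0],[0,0,0],10],[[0,0,0],[0,0,0],10],[[0,0,0],[0,0,0],10],[[0,0,0],[0,0,0],10]]'; python3 p.py '[[468.2,-245.5,47,135.3,1]]'
```

```text
clock: 13.67
ee_pos: [469.0, -246.6, 47.7]
tool_rot: [0.001, 0.38, 0.925, 0.0]
force: [0.1, 0.2, 1.9]
opening: 12.8
finger_force: 30.0
clk 13.7 pos [ 469.  -246.6   47.7] phi 135.3 op 12.8 q [-0.53  0.19  2.08  0.    0.87 -1.32]
  (468,-246,47,135) x1: [[1.38, 0.21, 0.7], [0.0006, 0.0012, -0.0]]
```

```bash
python3 -m jog '[[[-0.4,6.9,0],[0,0,0.109],10],[[-0.4,6.9,0],[0,0,0.109],10],[[-0.4,6.9,0],[0,0,0.109],10],[[-0.4,6.9,0],[0,0,0.109],10],[[-0.4,6.9,0],[0,0,0.109],10],[[-0.4,6.9,0],[0,0,0.109],10],[[0,0,0],[0,0,0],10],[[0,0,0],[0,0,0],10]]'; python3 - <<'E'
from p import *
plan()
s,M=cur();c=np.array([513.5,-290.3]);d=s["ee_pos"][:2]-c;print(np.hypot(*d),np.degrees(np.arctan2(d[1],d[0])),s["force"])
E
```

```text
clock: 14.33
ee_pos: [506.2, -228.2, 47.7]
tool_rot: [0.001, 0.656, 0.755, 0.001]
force: [2.3, 2.5, 2.6]
opening: 13.1
finger_force: 30.0
clk 14.3 pos [ 506.2 -228.2   47.7] phi 98.0 op 13.1 q [-0.47  0.23  2.03  0.    0.88 -0.61]
62.543961579333875 96.67725003412643 [2.29253521 2.54355998 2.56012616]
```

Works with low forces, so I continue the remaining 14 rows.

```bash
python3 -m jog '[[[-0.4,6.9,0],[0,0,0.109],10],[[-0.4,6.9,0],[0,0,0.109],10],[[-0.4,6.9,0],[0,0,0.109],10],[[-0.4,6.9,0],[0,0,0.109],10],[[-0.4,6.9,0],[0,0,0.109],10],[[-0.4,6.9,0],[0,0,0.109],10],[[-0.4,6.9,0],[0,0,0.109],10],[[-0.4,6.9,0],[0,0,0.109],10],[[-0.4,6.9,0],[0,0,0.109],10],[[-0.4,6.9,0],[0,0,0.109],10],[[-0.4,6.9,0],[0,0,0.109],10],[[-0.4,6.9,0],[0,0,0.109],10],[[-0.4,6.9,0],[0,0,0.109],10],[[-0.4,6.9,0],[0,0,0.109],10],[[0,0,0],[0,0,0],10],[[0,0,0],[0,0,0],10],[[0,0,0],[0,0,0],10],[[0,0,0],[0,0,0],10]]'; python3 - <<'E'
from p import *
plan()
s,M=cur();c=np.array([513.5,-290.3]);d=s["ee_pos"][:2]-c;print(np.hypot(*d),np.degrees(np.arctan2(d[1],d[0])),s["force"])
E
```

```text
clock: 15.83
ee_pos: [577.5, -279.9, 47.7]
tool_rot: [0.0, 0.996, 0.092, 0.002]
force: [5.1, 3.1, 1.6]
opening: 13.0
finger_force: 30.0
clk 15.8 pos [ 577.5 -279.9   47.7] phi 10.5 op 13.0 q [-0.49  0.37  1.84  0.    0.93  0.89]
64.79539955137412 9.198216542994667 [5.11842087 3.10277115 1.57115982]
```

```bash
python3 -m jog '[[[0,0,0],[0,0,0],30],[[0,0,0],[0,0,0],30],[[0,0,0],[0,0,0],30],[[0,0,0],[0,0,0],30],[[0,0,-20],[0,0,0],30],[[0,0,-25],[0,0,0],40],[[0,0,-25],[0,0,0],40],[[0,0,-25],[0,0,0],40],[[0,0,0],[0,0,0],40],[[0,0,0],[0,0,0],40]]'; python3 p.py '[[430,120,150,140,20],[420.9,340.2,60,176.5,10]]'
```

```text
clock: 16.67
ee_pos: [576.9, -280.9, 144.1]
tool_rot: [0.001, 0.996, 0.091, 0.002]
force: [-1.2, 0.4, -0.4]
opening: 40.1
finger_force: 0.0
clk 16.7 pos [ 576.9 -280.9  144.1] phi 10.4 op 40.1 q [-0.49  0.27  1.78 -0.    1.09  0.9 ]
  (430,120,150,140) x20: [[20.97, -16.48, -0.31], [0.0002, 0.0001, -0.1131]]
  (421,340,60,176) x10: [[9.8, 20.15, 9.0], [-0.0, 0.0, -0.0637]]
```

```bash
python3 p.py '[[430,-60,145,10.4,9],[430,-60,145,140,20]]'; python3 -m jog '[[[-12.2,-26.6,0],[0,0,0],40],[[-12.2,-26.6,0],[0,0,0],40],[[-12.2,-26.6,0],[0,0,0],40],[[-12.2,-26.6,0],[0,0,0],40],[[-12.2,-26.6,0],[0,0,0],40],[[-12.2,-26.6,0],[0,0,0],40],[[-12.2,-26.6,0],[0,0,0],40],[[-12.2,-26.6,0],[0,0,0],40],[[-12.2,-26.6,0],[0,0,0],40]]'; python3 -m jog '[[[0,0,0],[0,0,-0.12],40],[[0,0,0],[0,0,-0.12],40],[[0,0,0],[0,0,-0.12],40],[[0,0,0],[0,0,-0.12],40],[[0,0,0],[0,0,-0.12],40],[[0,0,0],[0,0,-0.12],40],[[0,0,0],[0,0,-0.12],40],[[0,0,0],[0,0,-0.12],40],[[0,0,0],[0,0,-0.12],40],[[0,0,0],[0,0,-0.12],40],[[0,0,0],[0,0,-0.12],40],[[0,0,0],[0,0,-0.12],40],[[0,0,0],[0,0,-0.12],40],[[0,0,0],[0,0,-0.12],40],[[0,0,0],[0,0,-0.12],40],[[0,0,0],[0,0,-0.12],40],[[0,0,0],[0,0,-0.12],40],[[0,0,0],[0,0,-0.12],40],[[0,0,0],[0,0,-0.12],40],[[0,0,0],[0,0,-0.12],40]]'; python3 p.py '[[420.9,340.2,70,176.5,16]]'; python3 - <<'E'
from m import *
np.set_printoptions(precision=1,suppress=True)
snap("t3");Kt,Vt=load("t3","top")
P=[b for b in blob("t3_top",(335,200,52,56),"dark") if b[1]<30]
c=np.mean([ray(Kt,Vt,b[0],54)[:2] for b in P],0);print("c",c)
for b in P:
    d=ray(Kt,Vt,b[0],54)[:2]-c;print(b[1],np.hypot(*d),np.degrees(np.arctan2(d[1],d[0])))
for nm,rt,g,t in (("A",(145,204,20,22),(557,396,5),26),("B",(132,234,18,22),(455,437,-7),20),("C",(160,245,20,20),(421,340,-6),26)): print(nm,np.array(fitbox(Kt,Vt,"t3_top",rt,t,g)))
crop("t3_top",322,190,80,80,7.5,"t3c")
E
```

```text
clk 16.7 pos [ 576.9 -280.9  144.1] phi 10.4 op 40.1 q [-0.49  0.27  1.78 -0.    1.09  0.9 ]
  (430,-60,145,10) x9: [[-11.62, -27.09, -0.16], [0.0003, -0.0003, 0.0]]
  (430,-60,145,140) x20: [[0.0, 0.0, 0.0], [0.0, 0.0, -0.1131]]
clock: 17.42
ee_pos: [422.0, -63.2, 139.9]
tool_rot: [-0.001, 0.996, 0.091, -0.002]
force: [0.9, 0.4, 0.4]
opening: 40.0
finger_force: 0.0
clock: 19.08
ee_pos: [423.0, -64.2, 140.0]
tool_rot: [-0.002, 0.273, 0.962, -0.0]
force: [-0.1, -0.6, 0.1]
opening: 40.1
finger_force: 0.0
clk 19.1 pos [423.  -64.2 140. ] phi 148.3 op 40.1 q [-0.21 -0.13  2.21 -0.    1.06 -1.23]
  (421,340,70,176) x16: [[8.22, 24.17, 4.38], [-0.0, -0.0002, -0.0308]]
c [ 498.2 -274.1]
16.13888888888889 77.76512892265778 -4.193357029433564
16.805555555555554 78.21997268678204 -94.42576311140175
16.055555555555554 40.73816007152042 130.94602440900942
6.472222222222222 69.33827494113234 130.27397090623214
A [556.4 395.8   6.8   8.3]
B [454.5 437.9  -9.5  10.9]
C [484.7 340.3 -79.5  15.3]
```

View pics/t3c.png

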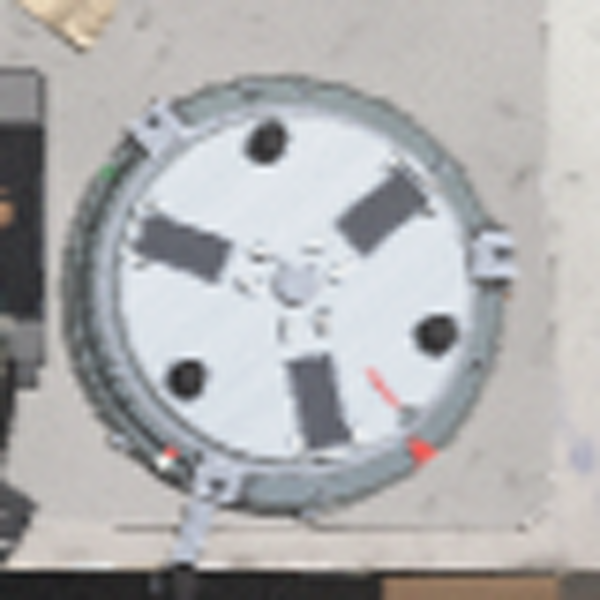

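The notch now faces the pointer closely, with all pockets empty. Blank C has been knocked, so I relocate it.

```bash
python3 - <<'E'
from m import *
np.set_printoptions(precision=1,suppress=True)
Kt,Vt=load("t3","top");Ks,Vs=load("t3","scene")
P=[b for b in blob("t3_top",(335,200,52,56),"dark") if 12<b[1]<30]
c=np.mean([ray(Kt,Vt,b[0],54)[:2] for b in P],0);print("c",c)
for b in P:
    d=ray(Kt,Vt,b[0],54)[:2]-c;print(b[1],np.hypot(*d),np.degrees(np.arctan2(d[1],d[0])))
for b in blobc("t3_top",(120,203,100,62),24,amin=30): print(b[0],b[1],b[2],axis(Kt,Vt,b,5))
o=np.zeros((600,800,3),np.uint8)
a=cv2.imread("pics/t3_top.png")[195:270,120:200];s=cv2.imread("pics/t3_scene.png")[275:345,175:295]
o[:,:400]=cv2.resize(a,(400,375),interpolation=2) if 0 else cv2.copyMakeBorder(cv2.resize(a,(400,375),interpolation=2),0,225,0,0,0);o[:233,400:]=cv2.resize(s,(400,233),interpolation=2)
cv2.imwrite("pics/t3d.png",o)
E
```

```text
c [ 513.1 -291.8]
16.13888888888889 63.745552704664405 10.802788078838132
16.805555555555554 63.89422957231688 -109.1662309746594
16.055555555555554 63.849903967227945 130.7027554342481
[125.1 228.1] 626.25 [11.4 59.2] (array([509.8, 495.6,   5. ]), np.float64(178.2864553650595))
[155.4 214.6] 86.75 [ 7.  12.3] (array([556.8, 395.6,   5. ]), np.float64(-171.12331742204861))
[163.  241.6] 91.20833333333333 [ 7.  12.9] (array([465.6, 365.6,   5. ]), np.float64(152.45813788882464))
[141.2 244.5] 88.93055555555556 [ 7.  12.6] (array([454.9, 438.2,   5. ]), np.float64(171.0020040439663))
```

View pics/t3d.png

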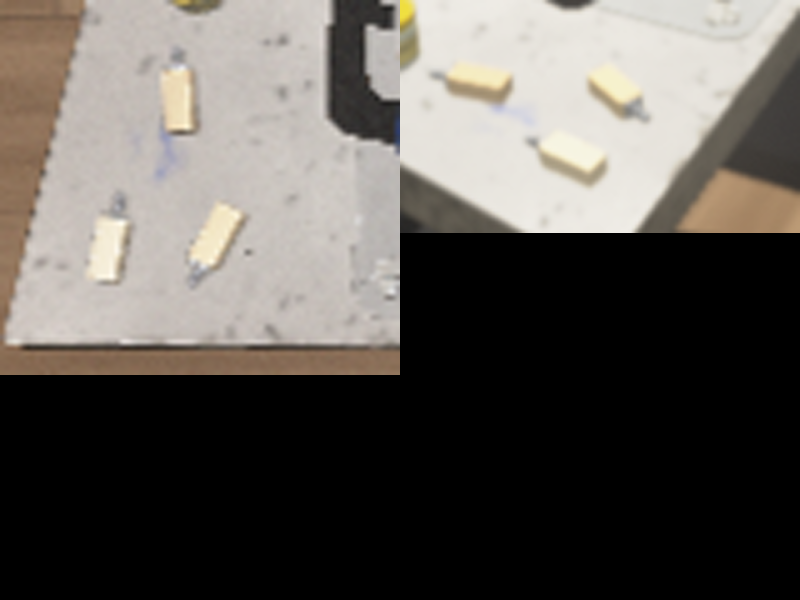

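Blank C now lies at crop (216,235), with its mandrel pointing to (195,272), i.e. towards -x,+y. The holder reads notch at -139.2°, which is good.

```bash
python3 - <<'E'
from m import *
from p import plan
np.set_printoptions(precision=1,suppress=True)
Kt,Vt=load("t3","top");Ks,Vs=load("t3","scene")
for t in(22,28): print(np.array(fitbox(Kt,Vt,"t3_top",(152,231,22,22),t,(465.6,365.6,-28))))
tip=ray(Kt,Vt,(120+193/5,195+282/5),5);print(tip, proj(Ks,Vs,(465.6,365.6,5)),"seen",(175+615/400*120/1,0),175+(617-400)*.3,275+90*.3)
th=np.radians(152);g=np.array([465.6,365.6])+2*np.array([np.cos(th),np.sin(th)]);print(g)
plan((430,180,120,152,9),(g[0],g[1],60,152,9),(g[0],g[1],0.5,152,5))
E
```

```text
[466.  365.3 -26.2   3.6]
[466.  365.4 -27.3   7.2]
[432.4 378.8   5. ] [238.9 302.6] seen (359.5, 0) 240.1 302.0
[463.8 366.5]
clk 19.2 pos [423.1 -64.2 140.2] phi 147.9 op 39.8 q [-0.2 -0.1  2.2 -0.   1.1 -1.2]
  (430,180,120,152) x9: [[13.01, 23.83, 2.25], [-0.0001, -0.0004, -0.0079]]
  (464,367,60,152) x9: [[6.41, 20.07, 6.67], [0.0, 0.0, 0.0]]
  (464,367,0,152) x5: [[0.0, 0.0, 11.9], [0.0, 0.0, 0.0]]
```

```bash
python3 -m jog '[[[13,23.8,2.2],[0,0,-0.0117],45],[[13,23.8,2.2],[0,0,-0.0117],45],[[13,23.8,2.2],[0,0,-0.0117],45],[[13,23.8,2.2],[0,0,-0.0117],45],[[13,23.8,2.2],[0,0,-0.0117],45],[[13,23.8,2.2],[0,0,-0.0117],45],[[13,23.8,2.2],[0,0,-0.0117],45],[[13,23.8,2.2],[0,0,-0.0117],45],[[13,23.8,2.2],[0,0,-0.0117],45]]';python3 -m jog '[[[6,20.3,6.7],[0,0,0],45],[[6,20.3,6.7],[0,0,0],45],[[6,20.3,6.7],[0,0,0],45],[[6,20.3,6.7],[0,0,0],45],[[6,20.3,6.7],[0,0,0],45],[[6,20.3,6.7],[0,0,0],45],[[6,20.3,6.7],[0,0,0],45],[[6,20.3,6.7],[0,0,0],45],[[6,20.3,6.7],[0,0,0],45],[[0,0,0],[0,0,0],45],[[0,0,0],[0,0,0],45],[[0,0,0],[0,0,0],45],[[0,0,0],[0,0,0],45],[[0,0,0],[0,0,0],45],[[0,0,0],[0,0,0],45]]'; python3 p.py '[[464.2,366.2,0.5,154,5]]'
```

```text
clock: 19.93
ee_pos: [426.9, 180.5, 121.0]
tool_rot: [-0.001, 0.227, 0.974, -0.001]
force: [0.3, -0.7, 0.1]
opening: 44.9
finger_force: 0.0
clock: 21.18
ee_pos: [459.8, 366.6, 62.4]
tool_rot: [0.0, 0.226, 0.974, 0.0]
force: [-1.2, -0.7, 0.8]
opening: 45.0
finger_force: 0.0
clk 21.2 pos [459.8 366.6  62.4] phi 153.9 op 45.0 q [ 0.63  0.27  1.95 -0.    0.92 -0.48]
  (464,366,0,154) x5: [[-0.83, 0.31, 12.37], [0.0, 0.0, -0.0005]]
```

```bash
python3 -m jog '[[[-0.8,0.3,12.3],[0,0,0],45],[[-0.8,0.3,12.3],[0,0,0],45],[[-0.8,0.3,12.3],[0,0,0],45],[[-0.8,0.3,12.3],[0,0,0],45],[[-0.8,0.3,12.3],[0,0,0],45],[[0,0,0],[0,0,0],45],[[0,0,0],[0,0,0],45],[[0,0,0],[0,0,0],10],[[0,0,0],[0,0,0],10],[[0,0,0],[0,0,0],10],[[0,0,0],[0,0,0],10],[[0,0,0],[0,0,0],10],[[0,0,0],[0,0,0],10],[[0,0,0],[0,0,0],10]]'; python3 p.py '[]';python3 -m jog '[[[0,0,-12],[0,0,0],10],[[0,0,-20],[0,0,0],10],[[0,0,-20],[0,0,0],10],[[0,0,-20],[0,0,0],10],[[0,0,-20],[0,0,0],10],[[0,0,-10],[0,0,0],10]]';python3 p.py '[[430,100,115,154,10],[500,-250,115,130.8,14]]'
```

```text
clock: 22.35
ee_pos: [463.9, 367.0, 0.6]
tool_rot: [0.0, 0.225, 0.974, 0.0]
force: [-0.1, 0.1, -0.5]
opening: 18.5
finger_force: 30.0
clk 22.4 pos [463.9 367.    0.6] phi 153.9 op 18.5 q [ 0.63  0.36  1.97  0.    0.81 -0.49]
clock: 22.85
ee_pos: [465.4, 368.0, 106.3]
tool_rot: [0.002, 0.225, 0.974, 0.002]
force: [0.2, 0.9, -0.4]
opening: 18.9
finger_force: 30.0
clk 22.9 pos [465.4 368.  106.3] phi 153.9 op 18.9 q [ 0.63  0.22  1.91 -0.    1.   -0.49]
  (430,100,115,154) x10: [[-8.59, -25.64, -0.92], [0.0004, 0.0002, -0.0001]]
  (500,-250,115,131) x14: [[-19.1, -17.15, 0.0], [0.0, -0.0, 0.0289]]
```

```bash
python3 -m jog '[[[-8.6,-25.6,-0.9],[0,0,0],10],[[-8.6,-25.6,-0.9],[0,0,0],10],[[-8.6,-25.6,-0.9],[0,0,0],10],[[-8.6,-25.6,-0.9],[0,0,0],10],[[-8.6,-25.6,-0.9],[0,0,0],10],[[-8.6,-25.6,-0.9],[0,0,0],10],[[-8.6,-25.6,-0.9],[0,0,0],10],[[-8.6,-25.6,-0.9],[0,0,0],10],[[-8.6,-25.6,-0.9],[0,0,0],10],[[-8.6,-25.6,-0.9],[0,0,0],10]]'; python3 -m jog '[[[-19.1,-17.1,0],[0,0,0.0289],10],[[-19.1,-17.1,0],[0,0,0.0289],10],[[-19.1,-17.1,0],[0,0,0.0289],10],[[-19.1,-17.1,0],[0,0,0.0289],10],[[-19.1,-17.1,0],[0,0,0.0289],10],[[-19.1,-17.1,0],[0,0,0.0289],10],[[-19.1,-17.1,0],[0,0,0.0289],10],[[-19.1,-17.1,0],[0,0,0.0289],10],[[-19.1,-17.1,0],[0,0,0.0289],10],[[-19.1,-17.1,0],[0,0,0.0289],10],[[-19.1,-17.1,0],[0,0,0.0289],10],[[-19.1,-17.1,0],[0,0,0.0289],10],[[-19.1,-17.1,0],[0,0,0.0289],10],[[-19.1,-17.1,0],[0,0,0.0289],10]]'; python3 p.py '[[544.4,-328.1,80,130.8,6]]'
```

```text
clock: 23.68
ee_pos: [428.2, 98.1, 111.8]
tool_rot: [0.0, 0.225, 0.974, 0.0]
force: [0.2, -0.5, -0.4]
opening: 18.9
finger_force: 30.0
clock: 24.85
ee_pos: [498.7, -251.5, 111.7]
tool_rot: [0.0, 0.417, 0.909, 0.0]
force: [0.4, 0.3, 0.0]
opening: 18.9
finger_force: 30.0
clk 24.9 pos [ 498.7 -251.5  111.7] phi 130.7 op 18.9 q [-0.51  0.16  1.98  0.    1.   -1.22]
  (544,-328,80,131) x6: [[-14.64, -2.56, 5.29], [0.0, 0.0, -0.0004]]
```

```bash
python3 -m jog '[[[-14.6,-2.6,5.3],[0,0,0],10],[[-14.6,-2.6,5.3],[0,0,0],10],[[-14.6,-2.6,5.3],[0,0,0],10],[[-14.6,-2.6,5.3],[0,0,0],10],[[-14.6,-2.6,5.3],[0,0,0],10],[[-14.6,-2.6,5.3],[0,0,0],10],[[0,0,0],[0,0,0],10],[[0,0,0],[0,0,0],10],[[0,0,0],[0,0,0],10],[[0,0,0],[0,0,0],10],[[0,0,0],[0,0,0],10],[[0,0,0],[0,0,0],10],[[0,0,0],[0,0,0],10],[[0,0,0],[0,0,0],10]]'; python3 p.py '[[544.4,-328.1,47,130.8,5]]'; python3 - <<'E'
from h import *
snap("t4")
a=cv2.imread("pics/t4_top.png")[195:265,325:400];b=cv2.imread("pics/t4_scene.png")[150:210,285:365]
cv2.imwrite("pics/t4c.png",np.hstack([cv2.resize(a,(400,373),interpolation=2),cv2.resize(b,(400,373),interpolation=2)]))
E
```

```text
clock: 26.02
ee_pos: [544.2, -326.6, 80.0]
tool_rot: [0.0, 0.416, 0.909, 0.0]
force: [-0.2, -0.1, -1.5]
opening: 18.6
finger_force: 30.0
clk 26.0 pos [ 544.2 -326.6   80. ] phi 130.8 op 18.6 q [-0.58  0.33  1.83  0.    0.98 -1.29]
  (544,-328,47,131) x5: [[-0.26, -0.17, 6.6], [0.0, 0.0001, -0.0001]]
```

View pics/t4c.png

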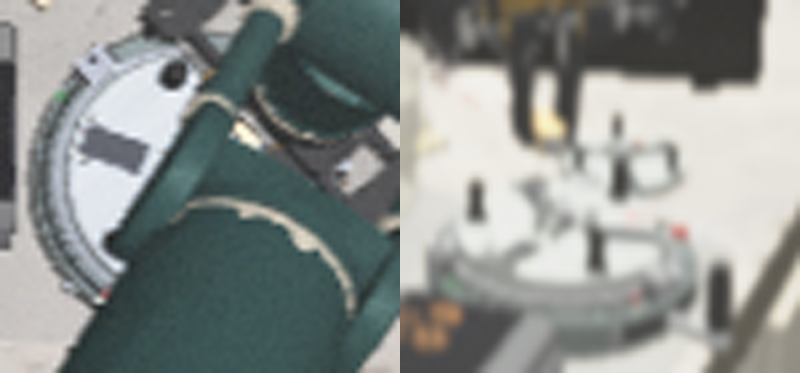

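The blank is still held, between the fingers at scene crop (548,125). I lower it with force feedback.

```bash
python3 -m jog '[[[-0.3,-0.2,6.5],[0,0,0],10],[[-0.3,-0.2,6.5],[0,0,0],10],[[-0.3,-0.2,6.5],[0,0,0],10],[[-0.3,-0.2,6.5],[0,0,0],10],[[0,0,5],[0,0,0],10],[[0,0,2],[0,0,0],10],[[0,0,0],[0,0,0],10],[[0,0,0],[0,0,0],10],[[0,0,0],[0,0,0],10]]'; python3 p.py '[[544.4,-328.1,46,130.8,1]]'
```

```text
clock: 26.87
ee_pos: [544.4, -328.3, 46.5]
tool_rot: [-0.0, 0.417, 0.909, -0.0]
force: [-0.7, -1.0, -1.1]
opening: 18.4
finger_force: 30.0
clk 26.9 pos [ 544.4 -328.3   46.5] phi 130.8 op 18.4 q [-0.58  0.37  1.85 -0.    0.92 -1.29]
  (544,-328,46,131) x1: [[0.13, 0.12, 0.52], [-0.0, -0.0, -0.0007]]
```

```bash
python3 -m jog '[[[0,0,0.6],[0,0,0],10],[[0,0,0],[0,0,0],32],[[0,0,0],[0,0,0],32],[[0,0,0],[0,0,0],32],[[0,0,-10],[0,0,0],32],[[0,0,-20],[0,0,0],32],[[0,0,-20],[0,0,0],32],[[0,0,-20],[0,0,0],32],[[0,0,0],[0,0,0],45]]'; python3 p.py '[[440,-60,118,140,12],[430,150,118,170,9],[454.8,437.7,60,170.5,11]]'
```

```text
clock: 27.62
ee_pos: [547.4, -330.2, 122.0]
tool_rot: [0.004, 0.417, 0.909, -0.001]
force: [1.1, -0.5, 0.6]
opening: 36.7
finger_force: 0.0
clk 27.6 pos [ 547.4 -330.2  122. ] phi 130.8 op 36.7 q [-0.58  0.29  1.8   0.    1.05 -1.29]
  (440,-60,118,140) x12: [[22.28, 9.6, 0.24], [0.0001, 0.0007, -0.0134]]
  (430,150,118,170) x9: [[11.6, 20.58, 0.0], [0.0, 0.0, -0.0582]]
  (455,438,60,170) x11: [[2.22, 26.16, 5.27], [0.0, 0.0, -0.0008]]
```

```bash
python3 -m jog '[[[22.3,9.6,0.2],[0,0,-0.0134],45],[[22.3,9.6,0.2],[0,0,-0.0134],45],[[22.3,9.6,0.2],[0,0,-0.0134],45],[[22.3,9.6,0.2],[0,0,-0.0134],45],[[22.3,9.6,0.2],[0,0,-0.0134],45],[[22.3,9.6,0.2],[0,0,-0.0134],45],[[22.3,9.6,0.2],[0,0,-0.0134],45],[[22.3,9.6,0.2],[0,0,-0.0134],45],[[22.3,9.6,0.2],[0,0,-0.0134],45],[[22.3,9.6,0.2],[0,0,-0.0134],45],[[22.3,9.6,0.2],[0,0,-0.0134],45],[[22.3,9.6,0.2],[0,0,-0.0134],45]]';python3 -m jog '[[[11.6,20.6,0],[0,0,-0.0582],45],[[11.6,20.6,0],[0,0,-0.0582],45],[[11.6,20.6,0],[0,0,-0.0582],45],[[11.6,20.6,0],[0,0,-0.0582],45],[[11.6,20.6,0],[0,0,-0.0582],45],[[11.6,20.6,0],[0,0,-0.0582],45],[[11.6,20.6,0],[0,0,-0.0582],45],[[11.6,20.6,0],[0,0,-0.0582],45],[[11.6,20.6,0],[0,0,-0.0582],45]]'; python3 - <<'E'
from m import *
from p import plan
np.set_printoptions(precision=1,suppress=True)
snap("t5");Kt,Vt=load("t5","top")
for b in blobc("t5_top",(133,203,50,62),24,amin=30): print(b[0],b[1],b[2],axis(Kt,Vt,b,5))
for nm,rt,g,t in (("A",(145,204,20,22),(557,396,5),26),("B",(132,234,18,22),(455,437,-7),20)): print(nm,np.array(fitbox(Kt,Vt,"t5_top",rt,t,g)))
P=[b for b in blob("t5_top",(335,200,52,56),"dark") if 12<b[1]<30]
c=np.mean([ray(Kt,Vt,b[0],54)[:2] for b in P],0);print("c",c)
for b in P:
    d=ray(Kt,Vt,b[0],54)[:2]-c;print(np.hypot(*d),np.degrees(np.arctan2(d[1],d[0])))
for t in (22,30):
  x,y,a,f=fitbox(Kt,Vt,"t5_top",(360,200,30,32),t,(547,-330,-49),zb=42); print("C in p1",x,y,a,f,"r",np.hypot(x-c[0],y-c[1]),np.degrees(np.arctan2(y-c[1],x-c[0])))
plan((456.8,437.6,60,170.5,12))
crop("t5_top",322,190,80,80,7.5,"t5c")
E
```

```text
clock: 28.62
ee_pos: [436.0, -56.8, 113.4]
tool_rot: [-0.0, 0.342, 0.94, 0.0]
force: [-0.5, 0.1, -0.1]
opening: 45.1
finger_force: 0.0
clock: 29.37
ee_pos: [426.6, 153.4, 113.5]
tool_rot: [0.0, 0.086, 0.996, 0.0]
force: [-0.5, 0.9, -0.3]
opening: 44.7
finger_force: 0.0
[155.4 214.7] 87.69444444444444 [ 7.  12.3] (array([556.7, 395.7,   5. ]), np.float64(-171.84493740609574))
[139.7 244. ] 43.05555555555555 [ 3.6 11.6] (array([456.7, 443.5,   5. ]), np.float64(169.82888512244776))
A [556.5 396.    4.8   7.9]
B [454.5 437.6  -9.4  15.7]
c [ 513.1 -291.8]
63.71143686743168 10.807871914728173
63.85146768718802 -109.21994256375619
63.75475104381744 130.68496493914273
C in p1 546.7268062505998 -332.81838891217467 -49.43225916631214 65.0 r 53.01563751586301 -50.680936105104855
C in p1 551.0208791771452 -334.49314426630855 -50.814075776330455 78.58333333333333 r 57.076960295585344 -48.41084274026478
clk 29.5 pos [426.  154.5 113.4] phi 170.2 op 44.9 q [ 0.3 -0.   2.2  0.   1.  -1.1]
  (457,438,60,170) x12: [[1.42, 23.69, 4.46], [0.0001, -0.0, -0.0004]]
```

View pics/t5c.png

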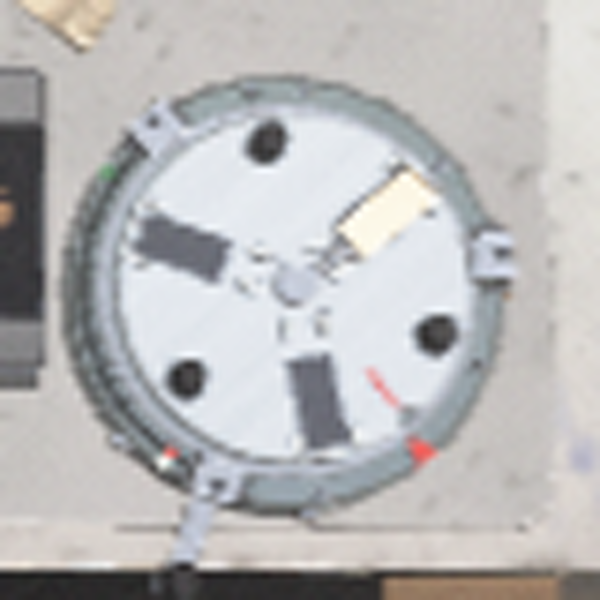

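Blank C is seated at crop (388,215) with its mandrel at (333,258) between the cheeks. On to B.

```bash
python3 -m jog '[[[1.4,23.7,4.5],[0,0,0],45],[[1.4,23.7,4.5],[0,0,0],45],[[1.4,23.7,4.5],[0,0,0],45],[[1.4,23.7,4.5],[0,0,0],45],[[1.4,23.7,4.5],[0,0,0],45],[[1.4,23.7,4.5],[0,0,0],45],[[1.4,23.7,4.5],[0,0,0],45],[[1.4,23.7,4.5],[0,0,0],45],[[1.4,23.7,4.5],[0,0,0],45],[[1.4,23.7,4.5],[0,0,0],45],[[1.4,23.7,4.5],[0,0,0],45],[[1.4,23.7,4.5],[0,0,0],45],[[0,0,0],[0,0,0],45],[[0,0,0],[0,0,0],45],[[0,0,0],[0,0,0],45],[[0,0,0],[0,0,0],45],[[0,0,0],[0,0,0],45],[[0,0,0],[0,0,0],45]]'; python3 p.py '[[456.8,437.6,0.5,170.5,5]]'
```

```text
clock: 30.97
ee_pos: [460.0, 434.4, 60.0]
tool_rot: [0.0, 0.088, 0.996, -0.0]
force: [0.3, -0.5, 1.1]
opening: 44.9
finger_force: 0.0
clk 31.0 pos [460.  434.4  60. ] phi 169.9 op 44.9 q [ 0.72  0.35  1.85 -0.    0.94 -0.68]
  (457,438,0,170) x5: [[0.75, 0.53, 11.9], [-0.0, 0.0, -0.002]]
```

```bash
python3 -m jog '[[[0.8,0.4,11.9],[0,0,-0.002],45],[[0.8,0.4,11.9],[0,0,-0.002],45],[[0.8,0.4,11.9],[0,0,-0.002],45],[[0.8,0.4,11.9],[0,0,-0.002],45],[[0.8,0.4,11.9],[0,0,-0.002],45],[[0,0,0],[0,0,0],45],[[0,0,0],[0,0,0],45],[[0,0,0],[0,0,0],10],[[0,0,0],[0,0,0],10],[[0,0,0],[0,0,0],10],[[0,0,0],[0,0,0],10],[[0,0,0],[0,0,0],10],[[0,0,0],[0,0,0],10],[[0,0,0],[0,0,0],10]]'; python3 p.py '[]';python3 -m jog '[[[0,0,-12],[0,0,0],10],[[0,0,-20],[0,0,0],10],[[0,0,-20],[0,0,0],10],[[0,0,-20],[0,0,0],10],[[0,0,-20],[0,0,0],10],[[0,0,-10],[0,0,0],10]]';python3 p.py '[[425,100,115,170.8,13],[435,-200,115,190.8,12]]'
```

```text
clock: 32.13
ee_pos: [456.2, 437.9, 0.2]
tool_rot: [-0.0, 0.082, 0.997, 0.0]
force: [-0.9, -0.1, -1.3]
opening: 18.7
finger_force: 29.9
clk 32.1 pos [4.562e+02 4.379e+02 2.000e-01] phi 170.6 op 18.7 q [ 0.73  0.42  1.88  0.    0.84 -0.68]
clock: 32.63
ee_pos: [457.6, 439.2, 106.2]
tool_rot: [0.002, 0.082, 0.997, 0.002]
force: [0.9, 1.4, 0.1]
opening: 18.9
finger_force: 29.9
clk 32.6 pos [457.6 439.2 106.2] phi 170.6 op 18.9 q [ 0.73  0.3   1.82  0.    1.02 -0.68]
  (425,100,115,171) x13: [[-1.76, -26.15, -0.73], [0.0003, 0.0002, -0.0003]]
  (435,-200,115,191) x12: [[-0.85, -25.13, 0.0], [0.0, 0.0, -0.0291]]
```

```bash
python3 -m jog '[[[-1.8,-26.1,-0.7],[0,0,0],10],[[-1.8,-26.1,-0.7],[0,0,0],10],[[-1.8,-26.1,-0.7],[0,0,0],10],[[-1.8,-26.1,-0.7],[0,0,0],10],[[-1.8,-26.1,-0.7],[0,0,0],10],[[-1.8,-26.1,-0.7],[0,0,0],10],[[-1.8,-26.1,-0.7],[0,0,0],10],[[-1.8,-26.1,-0.7],[0,0,0],10],[[-1.8,-26.1,-0.7],[0,0,0],10],[[-1.8,-26.1,-0.7],[0,0,0],10],[[-1.8,-26.1,-0.7],[0,0,0],10],[[-1.8,-26.1,-0.7],[0,0,0],10],[[-1.8,-26.1,-0.7],[0,0,0],10]]'; python3 -m jog '[[[-0.8,-25.1,0],[0,0,-0.0291],10],[[-0.8,-25.1,0],[0,0,-0.0291],10],[[-0.8,-25.1,0],[0,0,-0.0291],10],[[-0.8,-25.1,0],[0,0,-0.0291],10],[[-0.8,-25.1,0],[0,0,-0.0291],10],[[-0.8,-25.1,0],[0,0,-0.0291],10],[[-0.8,-25.1,0],[0,0,-0.0291],10],[[-0.8,-25.1,0],[0,0,-0.0291],10],[[-0.8,-25.1,0],[0,0,-0.0291],10],[[-0.8,-25.1,0],[0,0,-0.0291],10],[[-0.8,-25.1,0],[0,0,-0.0291],10],[[-0.8,-25.1,0],[0,0,-0.0291],10]]'; python3 p.py '[[465.1,-301,80,190.8,6]]'
```

```text
clock: 33.72
ee_pos: [423.3, 98.3, 111.7]
tool_rot: [0.0, 0.082, 0.997, 0.0]
force: [0.0, -0.0, -1.1]
opening: 18.8
finger_force: 29.9
clock: 34.72
ee_pos: [431.5, -201.6, 111.6]
tool_rot: [0.0, -0.093, 0.996, -0.0]
force: [0.8, -0.6, 0.5]
opening: 18.6
finger_force: 29.9
clk 34.7 pos [ 431.5 -201.6  111.6] phi -169.4 op 18.6 q [-0.49  0.01  2.15  0.    0.99 -2.25]
  (465,-301,80,191) x6: [[-2.43, -17.33, 5.26], [-0.0, 0.0, -0.0005]]
```

```bash
python3 -m jog '[[[-2.4,-17.3,5.3],[0,0,0],10],[[-2.4,-17.3,5.3],[0,0,0],10],[[-2.4,-17.3,5.3],[0,0,0],10],[[-2.4,-17.3,5.3],[0,0,0],10],[[-2.4,-17.3,5.3],[0,0,0],10],[[-2.4,-17.3,5.3],[0,0,0],10],[[0,0,0],[0,0,0],10],[[0,0,0],[0,0,0],10],[[0,0,0],[0,0,0],10],[[0,0,0],[0,0,0],10],[[0,0,0],[0,0,0],10],[[0,0,0],[0,0,0],10],[[0,0,0],[0,0,0],10],[[0,0,0],[0,0,0],10]]'; python3 p.py '[[465.1,-301,46.5,190.8,5]]'
```

```text
clock: 35.88
ee_pos: [465.0, -299.4, 79.7]
tool_rot: [0.0, -0.092, 0.996, -0.0]
force: [-0.4, -0.8, -0.7]
opening: 18.8
finger_force: 29.9
clk 35.9 pos [ 465.  -299.4   79.7] phi -169.4 op 18.8 q [-0.62  0.19  2.01  0.    0.94 -2.37]
  (465,-301,46,191) x5: [[0.05, -0.31, 6.65], [-0.0, 0.0, -0.0007]]
```

```bash
python3 -m jog '[[[0,-0.3,6.6],[0,0,0],10],[[0,-0.3,6.6],[0,0,0],10],[[0,-0.3,6.6],[0,0,0],10],[[0,-0.3,6.6],[0,0,0],10],[[0,0,5],[0,0,0],10],[[0,0,2],[0,0,0],10],[[0,0,0],[0,0,0],10],[[0,0,0],[0,0,0],10],[[0,0,0],[0,0,0],10]]'; python3 p.py '[[465.1,-301,45.8,190.8,1]]'
```

```text
clock: 36.63
ee_pos: [465.2, -300.9, 45.9]
tool_rot: [-0.0, -0.092, 0.996, 0.0]
force: [-0.4, 0.6, -1.0]
opening: 18.6
finger_force: 29.9
clk 36.6 pos [ 465.2 -300.9   45.9] phi -169.4 op 18.6 q [-0.62  0.24  2.03  0.    0.88 -2.37]
  (465,-301,46,191) x1: [[0.12, -0.09, 0.08], [0.0001, -0.0, -0.0041]]
```

```bash
python3 -m jog '[[[0,0,0],[0,0,0],32],[[0,0,0],[0,0,0],32],[[0,0,0],[0,0,0],32],[[0,0,-10],[0,0,0],32],[[0,0,-20],[0,0,0],32],[[0,0,-20],[0,0,0],32],[[0,0,-20],[0,0,0],32],[[0,0,0],[0,0,0],45]]'; python3 p.py '[[425,0,115,185,12],[425,390,115,185,15],[558.7,396,60,185,6]]'
```

```text
clock: 37.3
ee_pos: [468.1, -302.9, 121.4]
tool_rot: [0.003, -0.092, 0.996, -0.003]
force: [0.8, -0.1, 0.5]
opening: 36.6
finger_force: 0.0
clk 37.3 pos [ 468.1 -302.9  121.4] phi -169.4 op 36.6 q [-0.62  0.14  1.98  0.    1.01 -2.37]
  (425,0,115,185) x12: [[0.04, 25.51, 0.45], [-0.0005, 0.0005, 0.0081]]
  (425,390,115,185) x15: [[-2.27, 25.9, 0.0], [0.0, 0.0, 0.0]]
  (559,396,60,185) x6: [[-22.29, -0.95, 9.17], [0.0, -0.0, 0.0]]
```

```bash
python3 -m jog '[[[0,25.5,0.4],[0,0,0.008],45],[[0,25.5,0.4],[0,0,0.008],45],[[0,25.5,0.4],[0,0,0.008],45],[[0,25.5,0.4],[0,0,0.008],45],[[0,25.5,0.4],[0,0,0.008],45],[[0,25.5,0.4],[0,0,0.008],45],[[0,25.5,0.4],[0,0,0.008],45],[[0,25.5,0.4],[0,0,0.008],45],[[0,25.5,0.4],[0,0,0.008],45],[[0,25.5,0.4],[0,0,0.008],45],[[0,25.5,0.4],[0,0,0.008],45],[[0,25.5,0.4],[0,0,0.008],45],[[-2.3,25.9,0],[0,0,0],45],[[-2.3,25.9,0],[0,0,0],45],[[-2.3,25.9,0],[0,0,0],45],[[-2.3,25.9,0],[0,0,0],45],[[-2.3,25.9,0],[0,0,0],45]]'; python3 - <<'E'
from m import *
from p import plan
np.set_printoptions(precision=1,suppress=True)
snap("t6");Kt,Vt=load("t6","top")
print("A",np.array(fitbox(Kt,Vt,"t6_top",(145,204,20,22),26,(557,396,5))))
plan((425,390,115,185,10),(558.7,396,60,185,6))
a=cv2.imread("pics/t6_top.png")[190:270,322:402];b=cv2.imread("pics/t6_top.png")[200:260,130:190]
cv2.imwrite("pics/t6c.png",np.hstack([cv2.resize(a,(400,400),interpolation=2),cv2.resize(b,(400,400),interpolation=2)]))
E
```

```text
clock: 38.72
ee_pos: [422.0, 133.2, 111.2]
tool_rot: [0.0, -0.044, 0.999, 0.0]
force: [0.7, -0.3, -0.3]
opening: 45.2
finger_force: 0.0
A [557.2 396.    6.2   8.4]
clk 38.8 pos [422.3 134.6 111.4] phi -174.7 op 45.1 q [ 0.2 -0.1  2.2  0.   1.  -1.4]
  (425,390,115,185) x10: [[-2.56, 25.41, -0.35], [0.0001, 0.0001, 0.0005]]
  (559,396,60,185) x6: [[-22.29, -0.95, 9.17], [0.0, -0.0, 0.0]]
```

View pics/t6c.png

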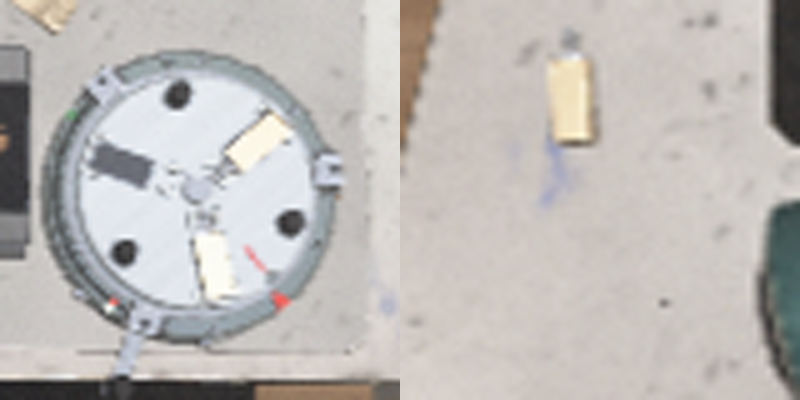

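B is seated at crop (214,266) with its mandrel at the cheeks, and A is unmoved at (572,100). Next A.

```bash
python3 -m jog '[[[-2.6,25.4,-0.4],[0,0,0],45],[[-2.6,25.4,-0.4],[0,0,0],45],[[-2.6,25.4,-0.4],[0,0,0],45],[[-2.6,25.4,-0.4],[0,0,0],45],[[-2.6,25.4,-0.4],[0,0,0],45],[[-2.6,25.4,-0.4],[0,0,0],45],[[-2.6,25.4,-0.4],[0,0,0],45],[[-2.6,25.4,-0.4],[0,0,0],45],[[-2.6,25.4,-0.4],[0,0,0],45],[[-2.6,25.4,-0.4],[0,0,0],45],[[-22.3,-1,9],[0,0,0],45],[[-22.3,-1,9],[0,0,0],45],[[-22.3,-1,9],[0,0,0],45],[[-22.3,-1,9],[0,0,0],45],[[-22.3,-1,9],[0,0,0],45],[[-22.3,-1,9],[0,0,0],45]]';python3 -m jog '[[[0,0,0],[0,0,0],45],[[0,0,0],[0,0,0],45],[[0,0,0],[0,0,0],45],[[0,0,0],[0,0,0],45],[[0,0,0],[0,0,0],45],[[0,0,0],[0,0,0],45]]'; python3 p.py '[[559,396.1,0.5,185.2,5]]'
```

```text
clock: 40.15
ee_pos: [560.9, 391.8, 60.4]
tool_rot: [-0.0, -0.044, 0.999, -0.0]
force: [0.8, -0.6, -0.1]
opening: 45.1
finger_force: 0.0
clock: 40.65
ee_pos: [559.1, 393.4, 62.1]
tool_rot: [0.0, -0.045, 0.999, 0.0]
force: [-0.2, 0.4, 0.4]
opening: 45.0
finger_force: 0.0
clk 40.6 pos [559.1 393.4  62.1] phi -174.9 op 45.0 q [ 0.58  0.43  1.73  0.    0.98 -1.08]
  (559,396,0,185) x5: [[-0.02, 0.54, 12.31], [0.0001, 0.0001, -0.0003]]
```

```bash
python3 -m jog '[[[0,0.4,12.3],[0,0,0],45],[[0,0.4,12.3],[0,0,0],45],[[0,0.4,12.3],[0,0,0],45],[[0,0.4,12.3],[0,0,0],45],[[0,0.4,12.3],[0,0,0],45],[[0,0,0],[0,0,0],45],[[0,0,0],[0,0,0],45],[[0,0,0],[0,0,0],10],[[0,0,0],[0,0,0],10],[[0,0,0],[0,0,0],10],[[0,0,0],[0,0,0],10],[[0,0,0],[0,0,0],10],[[0,0,0],[0,0,0],10],[[0,0,0],[0,0,0],10]]'; python3 p.py '[]';python3 -m jog '[[[0,0,-12],[0,0,0],10],[[0,0,-20],[0,0,0],10],[[0,0,-20],[0,0,0],10],[[0,0,-20],[0,0,0],10],[[0,0,-20],[0,0,0],10],[[0,0,-10],[0,0,0],10]]';python3 p.py '[[425,380,115,185,6],[425,-60,115,185,17],[425,-60,115,70.8,17]]'
```

```text
clock: 41.82
ee_pos: [559.4, 395.1, -0.2]
tool_rot: [-0.0, -0.044, 0.999, -0.0]
force: [-0.2, 0.5, -2.0]
opening: 18.6
finger_force: 30.0
clk 41.8 pos [ 5.594e+02  3.951e+02 -2.000e-01] phi -174.9 op 18.6 q [ 0.58  0.5   1.75  0.    0.88 -1.08]
clock: 42.32
ee_pos: [561.1, 396.2, 106.1]
tool_rot: [0.002, -0.044, 0.999, 0.001]
force: [1.6, 1.2, -0.0]
opening: 18.4
finger_force: 30.0
clk 42.3 pos [561.1 396.2 106.1] phi -174.9 op 18.4 q [ 0.58  0.39  1.7   0.    1.05 -1.08]
  (425,380,115,185) x6: [[22.82, -0.69, -1.55], [0.0004, 0.0007, 0.0002]]
  (425,-60,115,185) x17: [[2.26, -25.78, 0.0], [0.0, 0.0, 0.0]]
  (425,-60,115,71) x17: [[0.0, 0.0, 0.0], [0.0, 0.0, 0.1172]]
```

```bash
python3 -m jog '[[[22.8,-0.7,-1.5],[0,0,0],10],[[22.8,-0.7,-1.5],[0,0,0],10],[[22.8,-0.7,-1.5],[0,0,0],10],[[22.8,-0.7,-1.5],[0,0,0],10],[[22.8,-0.7,-1.5],[0,0,0],10],[[22.8,-0.7,-1.5],[0,0,0],10]]'; python3 -m jog '[[[2.3,-25.8,0],[0,0,0],10],[[2.3,-25.8,0],[0,0,0],10],[[2.3,-25.8,0],[0,0,0],10],[[2.3,-25.8,0],[0,0,0],10],[[2.3,-25.8,0],[0,0,0],10],[[2.3,-25.8,0],[0,0,0],10],[[2.3,-25.8,0],[0,0,0],10],[[2.3,-25.8,0],[0,0,0],10],[[2.3,-25.8,0],[0,0,0],10],[[2.3,-25.8,0],[0,0,0],10],[[2.3,-25.8,0],[0,0,0],10],[[2.3,-25.8,0],[0,0,0],10],[[2.3,-25.8,0],[0,0,0],10],[[2.3,-25.8,0],[0,0,0],10],[[2.3,-25.8,0],[0,0,0],10],[[2.3,-25.8,0],[0,0,0],10],[[2.3,-25.8,0],[0,0,0],10]]'; python3 -m jog '[[[0,0,0],[0,0,0.117],10],[[0,0,0],[0,0,0.117],10],[[0,0,0],[0,0,0.117],10],[[0,0,0],[0,0,0.117],10],[[0,0,0],[0,0,0.117],10],[[0,0,0],[0,0,0.117],10],[[0,0,0],[0,0,0.117],10],[[0,0,0],[0,0,0.117],10],[[0,0,0],[0,0,0.117],10],[[0,0,0],[0,0,0.117],10],[[0,0,0],[0,0,0.117],10],[[0,0,0],[0,0,0.117],10],[[0,0,0],[0,0,0.117],10],[[0,0,0],[0,0,0.117],10],[[0,0,0],[0,0,0.117],10],[[0,0,0],[0,0,0.117],10],[[0,0,0],[0,0,0.117],10]]'; python3 p.py '[[528.9,-246.4,80,70.8,9]]'
```

```text
clock: 42.82
ee_pos: [422.5, 378.5, 111.1]
tool_rot: [0.0, -0.044, 0.999, 0.0]
force: [-0.1, -0.1, 0.0]
opening: 18.9
finger_force: 30.0
clock: 44.23
ee_pos: [423.2, -62.7, 111.2]
tool_rot: [0.0, -0.044, 0.999, -0.0]
force: [0.6, -1.2, -0.0]
opening: 18.6
finger_force: 30.0
clock: 45.65
ee_pos: [423.3, -61.5, 111.1]
tool_rot: [0.0, 0.815, 0.579, 0.0]
force: [0.6, -0.9, -0.4]
opening: 18.8
finger_force: 30.0
clk 45.6 pos [423.3 -61.5 111.1] phi 70.8 op 18.8 q [-0.2  -0.09  2.24  0.    0.99  0.13]
  (529,-246,80,71) x9: [[-15.54, 17.84, 3.46], [0.0, -0.0, -0.0001]]
```

```bash
python3 -m jog '[[[-15.5,17.8,3.5],[0,0,0],10],[[-15.5,17.8,3.5],[0,0,0],10],[[-15.5,17.8,3.5],[0,0,0],10],[[-15.5,17.8,3.5],[0,0,0],10],[[-15.5,17.8,3.5],[0,0,0],10],[[-15.5,17.8,3.5],[0,0,0],10],[[-15.5,17.8,3.5],[0,0,0],10],[[-15.5,17.8,3.5],[0,0,0],10],[[-15.5,17.8,3.5],[0,0,0],10],[[0,0,0],[0,0,0],10],[[0,0,0],[0,0,0],10],[[0,0,0],[0,0,0],10],[[0,0,0],[0,0,0],10],[[0,0,0],[0,0,0],10],[[0,0,0],[0,0,0],10],[[0,0,0],[0,0,0],10],[[0,0,0],[0,0,0],10]]'; python3 p.py '[[528.9,-246.4,46,70.8,5]]'
```

```text
clock: 47.07
ee_pos: [529.7, -245.0, 79.5]
tool_rot: [0.0, 0.813, 0.582, 0.0]
force: [-0.1, -0.3, -0.7]
opening: 18.7
finger_force: 30.0
clk 47.1 pos [ 529.7 -245.    79.5] phi 71.1 op 18.7 q [-0.48  0.24  1.95 -0.    0.95 -0.15]
  (529,-246,46,71) x5: [[-0.33, -0.06, 6.7], [0.0, 0.0, 0.0012]]
```

```bash
python3 -m jog '[[[-0.3,0,6.6],[0,0,0.001],10],[[-0.3,0,6.6],[0,0,0.001],10],[[-0.3,0,6.6],[0,0,0.001],10],[[-0.3,0,6.6],[0,0,0.001],10],[[0,0,5],[0,0,0],10],[[0,0,2],[0,0,0],10],[[0,0,0],[0,0,0],10],[[0,0,0],[0,0,0],10],[[0,0,0],[0,0,0],10]]'; python3 p.py '[[528.9,-246.4,45.6,70.8,1]]'
```

```text
clock: 47.82
ee_pos: [529.3, -246.5, 45.8]
tool_rot: [-0.0, 0.815, 0.58, -0.0]
force: [0.1, -0.1, 0.3]
opening: 18.3
finger_force: 30.0
clk 47.8 pos [ 529.3 -246.5   45.8] phi 70.9 op 18.3 q [-0.48  0.29  1.97 -0.    0.89 -0.14]
  (529,-246,46,71) x1: [[-0.06, -0.43, 0.22], [-0.0002, 0.0, 0.0013]]
```

```bash
python3 -m jog '[[[0,0,0],[0,0,0],32],[[0,0,0],[0,0,0],32],[[0,0,0],[0,0,0],32],[[0,0,-10],[0,0,0],32],[[0,0,-20],[0,0,0],32],[[0,0,-20],[0,0,0],32],[[0,0,-20],[0,0,0],32],[[0,0,0],[0,0,0],45]]'; python3 p.py '[[410,-90,118,70.8,8]]'; python3 -m jog '[[[8.7,-21,0],[0,0,-0.11],45],[[10.8,-20,0],[0,0,-0.11],45],[[13,-19,0],[0,0,-0.11],45],[[15,-17.5,0],[0,0,-0.11],45],[[16.5,-15.5,0],[0,0,-0.11],45],[[18,-14,0],[0,0,-0.11],45],[[19.5,-12,0],[0,0,-0.11],45],[[20,-9,0],[0,0,-0.11],45],[[0,0,0],[0,0,-0.11],45],[[0,0,0],[0,0,-0.11],45],[[0,0,0],[0,0,-0.11],45],[[0,0,0],[0,0,-0.11],45],[[0,0,0],[0,0,-0.11],45],[[0,0,0],[0,0,-0.11],45]]'; python3 - <<'E'
from m import *
from p import plan
np.set_printoptions(precision=1,suppress=True)
snap("t7");Kt,Vt=load("t7","top")
P=[b for b in blob("t7_top",(335,200,52,56),"dark") if 12<b[1]<30]
c=np.mean([ray(Kt,Vt,b[0],54)[:2] for b in P],0);print("c",c)
for b in P:
    d=ray(Kt,Vt,b[0],54)[:2]-c;print(np.hypot(*d),np.degrees(np.arctan2(d[1],d[0])))
print([b[0] for b in blob("t7_scene",(335,180,30,30),"dark")])
plan((383.5,-240.1,110,158.2,6),(383.5,-240.1,32,158.2,6))
crop("t7_top",322,190,80,80,7.5,"t7c")
E
```

```text
clock: 48.48
ee_pos: [532.6, -248.1, 121.5]
tool_rot: [0.004, 0.815, 0.58, 0.002]
force: [1.3, -0.7, 0.6]
opening: 36.7
finger_force: 0.0
clk 48.5 pos [ 532.6 -248.1  121.5] phi 70.9 op 36.7 q [-0.48  0.19  1.92  0.    1.02 -0.14]
  (410,-90,118,71) x8: [[13.64, -20.96, 0.32], [0.0011, 0.0001, 0.0002]]
clock: 49.65
ee_pos: [391.3, -127.8, 115.8]
tool_rot: [-0.0, 0.179, 0.984, -0.0]
force: [-0.5, -0.4, 0.5]
opening: 45.2
finger_force: 0.0
c [ 513.1 -291.7]
63.746591565334576 10.75762379393783
63.74784634687618 -109.15680057864294
63.82965662592977 130.79943659226785
[array([343.8, 182.2]), array([348.4, 198.1])]
clk 49.8 pos [ 391.3 -127.9  115.8] phi 159.1 op 45.0 q [-0.4 -0.1  2.3 -0.   1.  -1.6]
  (384,-240,110,158) x6: [[-5.57, -17.9, 0.96], [-0.0, -0.0, 0.0027]]
  (384,-240,32,158) x6: [[-0.0, -0.0, 13.0], [0.0, 0.0, 0.0]]
```

View pics/t7c.png

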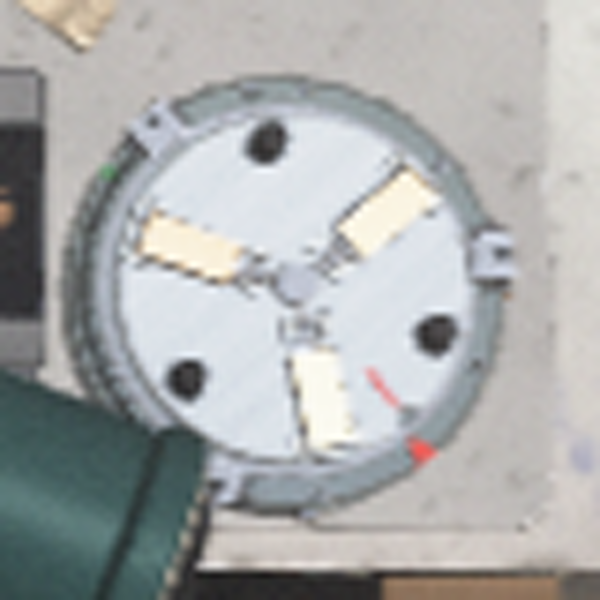

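All three blanks are seated, mandrels inward, and the notch is on the pointer. Now the lever.

```bash
python3 -m jog '[[[-5.6,-17.9,1],[0,0,0.0027],45],[[-5.6,-17.9,1],[0,0,0.0027],45],[[-5.6,-17.9,1],[0,0,0.0027],45],[[-5.6,-17.9,1],[0,0,0.0027],45],[[-5.6,-17.9,1],[0,0,0.0027],45],[[-5.6,-17.9,1],[0,0,0.0027],45],[[0,0,0],[0,0,0],45],[[0,0,0],[0,0,0],45],[[0,0,0],[0,0,0],45],[[0,0,0],[0,0,0],45],[[0,0,0],[0,0,0],45]]'; python3 -m jog '[[[0,0,12.5],[0,0,0],45],[[0,0,12.5],[0,0,0],45],[[0,0,12.5],[0,0,0],45],[[0,0,12.5],[0,0,0],45],[[0,0,12.5],[0,0,0],45],[[0,0,12.5],[0,0,0],45],[[0,0,0],[0,0,0],45],[[0,0,0],[0,0,0],45],[[0,0,0],[0,0,0],45],[[0,0,0],[0,0,0],10],[[0,0,0],[0,0,0],10],[[0,0,0],[0,0,0],10],[[0,0,0],[0,0,0],10],[[0,0,0],[0,0,0],10],[[0,0,0],[0,0,0],10]]'; python3 p.py '[]'
```

```text
clock: 50.67
ee_pos: [383.8, -239.3, 109.8]
tool_rot: [-0.0, 0.189, 0.982, 0.0]
force: [-0.1, -0.2, 0.1]
opening: 44.7
finger_force: 0.0
clock: 51.92
ee_pos: [384.2, -240.4, 35.4]
tool_rot: [0.0, 0.189, 0.982, -0.0]
force: [-0.1, 0.6, 4.4]
opening: 18.0
finger_force: 30.0
clk 51.9 pos [ 384.2 -240.4   35.4] phi 158.2 op 18.0 q [-0.61  0.08  2.24  0.    0.82 -1.8 ]
```

```bash
cat > lv.py <<'E'
from p import *
s,M=cur();d=s["ee_pos"][:2]-[513.1,-291.7];print("clk %.1f r %.1f ang %.1f phi %.1f z %.1f op %.1f"%(s["clock"],np.hypot(*d),np.degrees(np.arctan2(d[1],d[0])),np.degrees(np.arctan2(M[1,0],M[0,0])),s["ee_pos"][2],s["opening"]),"F tool",(M[:3,:3].T@s["force"]).round(1))
E
python3 lv.py; python3 -m jog '[[[-0.2,8.4,0],[0,0,0.06],10],[[-0.2,8.4,0],[0,0,0.06],10],[[-0.2,8.4,0],[0,0,0.06],10],[[0,0,0],[0,0,0],10],[[0,0,0],[0,0,0],10]]' >/dev/null; python3 lv.py;  python3 -m jog '[[[-0.2,8.4,0],[0,0,0.06],10],[[-0.2,8.4,0],[0,0,0.06],10],[[0,0,0],[0,0,0],10],[[0,0,0],[0,0,0],10]]'>/dev/null; python3 lv.py
```

```text
clk 51.9 r 138.7 ang 158.3 phi 158.2 z 35.4 op 18.0 F tool [ 0.3  0.5 -4.4]
clk 52.3 r 139.2 ang 147.9 phi 148.0 z 35.3 op 17.8 F tool [ 2.4  0.  -7.1]
clk 52.7 r 139.5 ang 141.0 phi 141.1 z 35.3 op 18.4 F tool [ 2.6  0.4 -7.2]
```

```bash
for i in 1; do python3 -m jog '[[[-0.2,8.4,0],[0,0,0.06],10],[[0,0,0],[0,0,0],10],[[0,0,0],[0,0,0],10]]' >/dev/null; python3 lv.py; python3 -m jog '[[[-0.1,5.6,0],[0,0,0.04],10],[[0,0,0],[0,0,0],10],[[0,0,0],[0,0,0],10]]' >/dev/null; python3 lv.py; python3 -m jog '[[[-0.1,4.2,0],[0,0,0.03],10],[[0,0,0],[0,0,0],10],[[0,0,0],[0,0,0],10]]' >/dev/null; python3 lv.py; done
```

```text
clk 52.9 r 139.6 ang 137.6 phi 137.7 z 35.3 op 17.9 F tool [ 2.7 -0.2 -7.3]
clk 53.2 r 139.5 ang 137.3 phi 135.6 z 35.2 op 18.4 F tool [ -0.4 -23.9 -10. ]
clk 53.4 r 139.3 ang 137.2 phi 134.1 z 35.0 op 17.8 F tool [ -2.9 -41.7 -11.6]
```

```bash
python3 -m jog '[[[-0.3,-8.9,0],[0,0,-0.064],10],[[-0.3,-8.9,0],[0,0,-0.064],10],[[-0.3,-8.9,0],[0,0,-0.064],10],[[-0.3,-8.9,0],[0,0,-0.064],10],[[-0.3,-8.9,0],[0,0,-0.064],10],[[-0.3,-8.9,0],[0,0,-0.064],10],[[-0.3,-8.9,0],[0,0,-0.064],10],[[-0.3,-8.9,0],[0,0,-0.064],10],[[-0.3,-8.9,0],[0,0,-0.064],10],[[-0.3,-8.9,0],[0,0,-0.064],10],[[-0.3,-8.9,0],[0,0,-0.064],10],[[-0.3,-8.9,0],[0,0,-0.064],10],[[0,0,0],[0,0,0],10],[[0,0,0],[0,0,0],10]]' >/dev/null; python3 lv.py; python3 -m jog '[[[-0.3,8.9,0],[0,0,0.064],10],[[-0.3,8.9,0],[0,0,0.064],10],[[-0.3,8.9,0],[0,0,0.064],10],[[-0.3,8.9,0],[0,0,0.064],10],[[-0.3,8.9,0],[0,0,0.064],10],[[-0.3,8.9,0],[0,0,0.064],10],[[-0.3,8.9,0],[0,0,0.064],10],[[-0.3,8.9,0],[0,0,0.064],10],[[-0.3,8.9,0],[0,0,0.064],10],[[-0.3,8.9,0],[0,0,0.064],10],[[-0.3,8.9,0],[0,0,0.064],10],[[0,0,0],[0,0,0],10],[[0,0,0],[0,0,0],10]]' >/dev/null; python3 lv.py
```

```text
clk 54.6 r 137.4 ang 178.3 phi 177.6 z 35.2 op 18.0 F tool [-4.4 -2.5  3.3]
clk 55.7 r 139.3 ang 137.4 phi 137.4 z 35.1 op 18.2 F tool [ 2.  -3.2 -6.7]
```

```bash
python3 -m jog '[[[-0.3,-8.9,0],[0,0,-0.064],10],[[-0.3,-8.9,0],[0,0,-0.064],10],[[-0.3,-8.9,0],[0,0,-0.064],10],[[-0.3,-8.9,0],[0,0,-0.064],10],[[-0.3,-8.9,0],[0,0,-0.064],10],[[-0.3,-8.9,0],[0,0,-0.064],10],[[-0.3,-8.9,0],[0,0,-0.064],10],[[-0.3,-8.9,0],[0,0,-0.064],10],[[-0.3,-8.9,0],[0,0,-0.064],10],[[-0.3,-8.9,0],[0,0,-0.064],10],[[-0.3,-8.9,0],[0,0,-0.064],10],[[0,0,0],[0,0,0],10],[[0,0,0],[0,0,0],10]]' >/dev/null; python3 lv.py; python3 -m jog '[[[-0.3,8.9,0],[0,0,0.064],10],[[-0.3,8.9,0],[0,0,0.064],10],[[-0.3,8.9,0],[0,0,0.064],10],[[-0.3,8.9,0],[0,0,0.064],10],[[-0.3,8.9,0],[0,0,0.064],10],[[-0.3,8.9,0],[0,0,0.064],10],[[-0.3,8.9,0],[0,0,0.064],10],[[0,0,0],[0,0,0],10]]' >/dev/null; python3 lv.py; python3 - <<'E'
from m import *
snap("t8");Kt,Vt=load("t8","top")
P=[b for b in blob("t8_top",(335,200,52,56),"dark") if 12<b[1]<30]
for b in P:
    d=ray(Kt,Vt,b[0],54)[:2]-[513.1,-291.7];print(np.hypot(*d),np.degrees(np.arctan2(d[1],d[0])))
a=cv2.imread("pics/t8_top.png")[190:270,322:402];b=cv2.imread("pics/t8_scene.png")[155:215,285:365]
cv2.imwrite("pics/t8c.png",np.hstack([cv2.resize(a,(400,400),interpolation=2),cv2.resize(b,(400,400),interpolation=2)]))
E
```

```text
clk 56.8 r 137.7 ang 177.9 phi 177.4 z 35.2 op 17.9 F tool [-4.2 -1.3  1.1]
clk 57.4 r 138.7 ang 151.4 phi 151.8 z 35.2 op 18.1 F tool [-1.3 -0.2 -0.8]
63.79777308531817 11.64262879071087
62.93074338350828 -109.52871460979402
```

View pics/t8c.png

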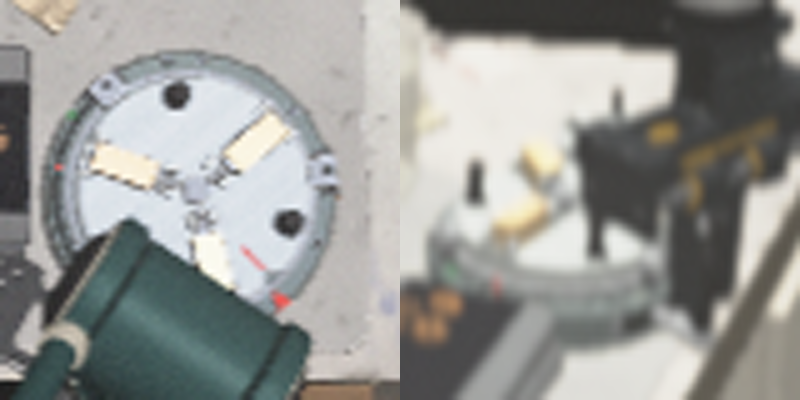

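The red pin at (58,168) is close to the green dot at (72,115), and the notch is still aligned. I continue the stroke.

```bash
python3 -m jog '[[[-0.2,6,0],[0,0,0.043],10],[[-0.2,6,0],[0,0,0.043],10],[[0,0,0],[0,0,0],10],[[0,0,0],[0,0,0],10]]' >/dev/null; python3 lv.py; python3 -m jog '[[[-0.2,6,0],[0,0,0.043],10],[[-0.2,6,0],[0,0,0.043],10],[[0,0,0],[0,0,0],10],[[0,0,0],[0,0,0],10]]' >/dev/null; python3 lv.py;python3 -m jog '[[[-0.2,6,0],[0,0,0.043],10],[[-0.1,4,0],[0,0,0.03],10],[[0,0,0],[0,0,0],10],[[0,0,0],[0,0,0],10]]' >/dev/null; python3 lv.py
```

```text
clk 57.9 r 138.9 ang 146.9 phi 147.1 z 35.1 op 18.1 F tool [ 1.1 -0.8 -5.8]
clk 58.2 r 139.2 ang 142.1 phi 142.2 z 35.1 op 18.0 F tool [ 1.7 -1.5 -6.5]
clk 58.5 r 139.3 ang 138.0 phi 138.0 z 35.1 op 18.1 F tool [ 2.1 -2.1 -7.6]
```

```bash
python3 -m jog '[[[-0.3,-8.9,0],[0,0,-0.064],10],[[-0.3,-8.9,0],[0,0,-0.064],10],[[-0.3,-8.9,0],[0,0,-0.064],10],[[-0.3,-8.9,0],[0,0,-0.064],10],[[-0.3,-8.9,0],[0,0,-0.064],10],[[-0.3,-8.9,0],[0,0,-0.064],10],[[-0.3,-8.9,0],[0,0,-0.064],10],[[-0.3,-8.9,0],[0,0,-0.064],10],[[-0.3,-8.9,0],[0,0,-0.064],10],[[-0.3,-8.9,0],[0,0,-0.064],10],[[-0.3,-8.9,0],[0,0,-0.064],10],[[0,0,0],[0,0,0],10],[[0,0,0],[0,0,0],10]]' >/dev/null; python3 lv.py; python3 -m jog '[[[-0.2,6,0],[0,0,0.043],10],[[-0.2,6,0],[0,0,0.043],10],[[-0.2,6,0],[0,0,0.043],10],[[-0.2,6,0],[0,0,0.043],10],[[0,0,0],[0,0,0],10],[[0,0,0],[0,0,0],10]]' >/dev/null; python3 lv.py;python3 -m jog '[[[-0.2,6,0],[0,0,0.043],10],[[-0.2,6,0],[0,0,0.043],10],[[0,0,0],[0,0,0],10],[[0,0,0],[0,0,0],10]]' >/dev/null; python3 lv.py;python3 -m jog '[[[-0.2,6,0],[0,0,0.043],10],[[-0.2,6,0],[0,0,0.043],10],[[0,0,0],[0,0,0],10],[[0,0,0],[0,0,0],10]]' >/dev/null; python3 lv.py
```

```text
clk 59.6 r 137.7 ang 178.6 phi 178.1 z 35.2 op 18.1 F tool [-3.5 -0.7 -1.6]
clk 60.1 r 138.1 ang 168.3 phi 168.4 z 35.1 op 18.0 F tool [-0.6 -1.1 -4.6]
clk 60.4 r 138.2 ang 163.5 phi 163.5 z 35.1 op 18.1 F tool [ 1.5 -2.8 -6. ]
clk 60.8 r 138.4 ang 158.8 phi 158.6 z 35.1 op 18.3 F tool [ 3.2 -5.7 -7. ]
```

Force is rising, so the jaws are biting. I continue in small steps.

```bash
python3 -m jog '[[[-0.2,6,0],[0,0,0.043],10],[[0,0,0],[0,0,0],10],[[0,0,0],[0,0,0],10]]' >/dev/null; python3 lv.py;python3 -m jog '[[[-0.2,6,0],[0,0,0.043],10],[[0,0,0],[0,0,0],10],[[0,0,0],[0,0,0],10]]' >/dev/null; python3 lv.py;python3 -m jog '[[[-0.2,6,0],[0,0,0.043],10],[[0,0,0],[0,0,0],10],[[0,0,0],[0,0,0],10]]' >/dev/null; python3 lv.py;python3 -m jog '[[[-0.1,4,0],[0,0,0.028],10],[[0,0,0],[0,0,0],10],[[0,0,0],[0,0,0],10]]' >/dev/null; python3 lv.py
```

```text
clk 61.0 r 138.5 ang 156.1 phi 156.1 z 35.1 op 17.8 F tool [ 2.3 -2.8 -7.5]
clk 61.3 r 138.6 ang 153.6 phi 153.6 z 35.1 op 18.2 F tool [ 2.4 -0.7 -8.3]
clk 61.5 r 138.7 ang 150.9 phi 151.1 z 35.1 op 18.4 F tool [ 2.5 -1.8 -9.6]
clk 61.8 r 138.8 ang 149.3 phi 149.5 z 35.1 op 18.0 F tool [  2.9  -1.2 -10.2]
```

```bash
python3 -m jog '[[[-0.2,6,0],[0,0,0.043],10],[[-0.2,6,0],[0,0,0.043],10],[[0,0,0],[0,0,0],10],[[0,0,0],[0,0,0],10]]' >/dev/null; python3 lv.py;python3 -m jog '[[[-0.2,6,0],[0,0,0.043],10],[[0,0,0],[0,0,0],10],[[0,0,0],[0,0,0],10]]' >/dev/null; python3 lv.py;python3 -m jog '[[[-0.2,6,0],[0,0,0.043],10],[[0,0,0],[0,0,0],10],[[0,0,0],[0,0,0],10]]' >/dev/null; python3 lv.py; python3 - <<'E'
from m import *
snap("t9");Kt,Vt=load("t9","top")
for b in blob("t9_top",(335,200,52,56),"dark"):
  if 12<b[1]<30:
    d=ray(Kt,Vt,b[0],54)[:2]-[513.1,-291.7];print(np.hypot(*d),np.degrees(np.arctan2(d[1],d[0])))
for n in("a","t8","t9"): print(n,[(b[0],b[1]) for b in blob(n+"_top",(326,205,22,50),"red",amin=.3)])
im=cv2.imread("pics/t9_top.png")[204:220,330:345].astype(int);print("G-R\n",im[:,:,1]-im[:,:,2])
E
```

```text
clk 62.1 r 139.1 ang 144.5 phi 144.6 z 35.1 op 18.0 F tool [  4.3  -4.9 -11.1]
clk 62.4 r 139.2 ang 142.8 phi 142.3 z 35.0 op 18.3 F tool [  4.2 -13.  -12.6]
clk 62.6 r 139.2 ang 139.7 phi 139.7 z 35.0 op 18.2 F tool [  4.2  -6.5 -12.6]
64.07142472080012 11.985537601353974
62.08198580034298 -109.26671354752152
a [(array([344.32344633, 249.90819209]), np.float64(1.638888888888889))]
t8 [(array([333.17916667, 222.95833333]), np.float64(1.1111111111111112))]
t9 [(array([336.13383838, 214.89141414]), np.float64(0.9166666666666666))]
G-R
 [[ -5  -4  -4  -3  -6  -2  -4  -4  -2  -4  -3  -5  -2  -4   2]
 [ -3  -4  -1  -3  -5  -4  -5  -3  -5  -2  -6  -2   0   6   6]
 [ -3  -5  -4  -3  -5  -3  -2  -4  -2  -3  -1   2   3   3   4]
 [ -3  -3  -3  -3  -1  -3  -4  -3  -3  -2   5   7   4   2   1]
 [ -4  -4  -4  -4  -4  -4  -3  -2  -2  -1   2   4   7   5   6]
 [ -4  -2  -4  -3  -3  -3  -4  -2   1   0   2   5   8   5   7]
 [ -3  -4  -5  -2  -2  -5  -4  -2   8   4   1   2   6   5   6]
 [ -4  -4  -3  -2  -4  -3   2   6   4   3   7   5   0   4   4]
 [ -2  -4  -2  -3  -2  22  40  19   4   8   9   5   6   4   7]
 [ -4  -4  -3  -5  -1  26  37  18   8   8   5   8   7   8   5]
 [ -3  -5  -3  -3   0   5 -20 -15   9   7   7   7   7   5   7]
 [ -4  -4  -5  -1   3  -3 -90 -36   4   5   6   7   7   7   5]
 [ -4  -5  -3   0   4   3   2   7   5   3   2   2   5   6   6]
 [ -5  -5   2   1   6   5   8   8   6   4   3   3   2   3   7]
 [ -4  -2   0   5   5   4   7   5   6   6   5  -4  -8   0   3]
 [ -4  -2   1   5   2   6   6   5   6   4   4  -9  -8  -7  -7]]
```

```bash
cat > ring.py <<'E'
import sys
from m import *
def ang(n):
    K,V=load(n,"top");r=[b for b in blob(n+"_top",(326,205,22,50),"red",amin=.3)]
    out=[]
    for b in r: d=ray(K,V,b[0],29)[:2]-[513.1,-291.7];out.append((np.hypot(*d).round(1),np.arctan2(d[1],d[0])))
    return out
a0=ang("a")[0][1]
for n in sys.argv[1:]:print(n,[(r,round((a0-a)%6.283,3)) for r,a in ang(n)])
E
python3 ring.py a t8 t9; python3 -m jog '[[[-0.3,-8.9,0],[0,0,-0.064],10],[[-0.3,-8.9,0],[0,0,-0.064],10],[[-0.3,-8.9,0],[0,0,-0.064],10],[[-0.3,-8.9,0],[0,0,-0.064],10],[[-0.3,-8.9,0],[0,0,-0.064],10],[[-0.3,-8.9,0],[0,0,-0.064],10],[[0,0,0],[0,0,0],10],[[0,0,0],[0,0,0],10]]' >/dev/null; python3 lv.py; python3 -m jog '[[[-0.2,6,0],[0,0,0.043],10],[[-0.2,6,0],[0,0,0.043],10],[[-0.2,6,0],[0,0,0.043],10],[[0,0,0],[0,0,0],10],[[0,0,0],[0,0,0],10]]' >/dev/null; python3 lv.py;python3 -m jog '[[[-0.2,6,0],[0,0,0.043],10],[[-0.2,6,0],[0,0,0.043],10],[[0,0,0],[0,0,0],10],[[0,0,0],[0,0,0],10]]' >/dev/null; python3 lv.py;python3 -m jog '[[[-0.2,6,0],[0,0,0.043],10],[[0,0,0],[0,0,0],10],[[0,0,0],[0,0,0],10]]' >/dev/null; python3 lv.py
```

```text
a [(np.float64(88.5), np.float64(0.0))]
t8 [(np.float64(90.1), np.float64(1.14))]
t9 [(np.float64(90.4), np.float64(1.462))]
clk 63.4 r 138.1 ang 161.8 phi 161.6 z 35.1 op 18.0 F tool [ 3.6 -2.5 -8.6]
clk 63.8 r 138.3 ang 154.0 phi 154.3 z 35.1 op 18.0 F tool [  3.7  -0.6 -10.7]
clk 64.1 r 138.6 ang 149.0 phi 149.4 z 35.1 op 18.5 F tool [  4.3  -0.7 -10.8]
clk 64.4 r 138.7 ang 146.6 phi 146.9 z 35.1 op 18.2 F tool [  5.7  -1.5 -13. ]
```

```bash
python3 -m jog '[[[-0.1,4,0],[0,0,0.0286],10],[[0,0,0],[0,0,0],10],[[0,0,0],[0,0,0],10]]' >/dev/null; python3 lv.py;python3 -m jog '[[[-0.1,4,0],[0,0,0.0286],10],[[0,0,0],[0,0,0],10],[[0,0,0],[0,0,0],10]]' >/dev/null; python3 lv.py;python3 -m jog '[[[-0.1,3,0],[0,0,0.0214],10],[[0,0,0],[0,0,0],10],[[0,0,0],[0,0,0],10]]' >/dev/null; python3 lv.py
```

```text
clk 64.6 r 138.8 ang 145.0 phi 145.3 z 35.1 op 17.7 F tool [  5.9  -3.3 -12.5]
clk 64.9 r 138.9 ang 143.4 phi 143.6 z 35.1 op 18.2 F tool [  5.1  -3.6 -12.7]
clk 65.1 r 138.9 ang 142.2 phi 142.4 z 35.1 op 17.7 F tool [  5.5  -4.3 -13.3]
```

```bash
python3 -m jog '[[[-0.1,4,0],[0,0,0.0286],10],[[0,0,0],[0,0,0],10],[[0,0,0],[0,0,0],10]]' >/dev/null; python3 lv.py;python3 -m jog '[[[-0.1,3,0],[0,0,0.02],10],[[0,0,0],[0,0,0],10],[[0,0,0],[0,0,0],10]]' >/dev/null; python3 lv.py; python3 -c "
from h import *
snap('u1')"; python3 ring.py u1
```

```text
clk 65.4 r 139.0 ang 140.6 phi 140.8 z 35.0 op 18.1 F tool [  6.8  -4.3 -15. ]
clk 65.6 r 139.1 ang 139.4 phi 139.6 z 35.0 op 18.1 F tool [  6.3  -5.4 -15.4]
u1 [(np.float64(90.6), np.float64(1.498))]
```

```bash
python3 -m jog '[[[-0.3,-8.9,0],[0,0,-0.064],10],[[-0.3,-8.9,0],[0,0,-0.064],10],[[-0.3,-8.9,0],[0,0,-0.064],10],[[-0.3,-8.9,0],[0,0,-0.064],10],[[-0.3,-8.9,0],[0,0,-0.064],10],[[-0.3,-8.9,0],[0,0,-0.064],10],[[-0.3,-8.9,0],[0,0,-0.064],10],[[-0.3,-8.9,0],[0,0,-0.064],10],[[-0.3,-8.9,0],[0,0,-0.064],10],[[-0.3,-8.9,0],[0,0,-0.064],10],[[0,0,0],[0,0,0],10],[[0,0,0],[0,0,0],10]]' >/dev/null; python3 lv.py; python3 -m jog '[[[-0.2,6,0],[0,0,0.043],10],[[-0.2,6,0],[0,0,0.043],10],[[0,0,0],[0,0,0],10],[[0,0,0],[0,0,0],10]]' >/dev/null; python3 lv.py;python3 -m jog '[[[-0.2,6,0],[0,0,0.043],10],[[-0.2,6,0],[0,0,0.043],10],[[0,0,0],[0,0,0],10],[[0,0,0],[0,0,0],10]]' >/dev/null; python3 lv.py;python3 -m jog '[[[-0.2,6,0],[0,0,0.043],10],[[0,0,0],[0,0,0],10],[[0,0,0],[0,0,0],10]]' >/dev/null; python3 lv.py;python3 -m jog '[[[-0.2,6,0],[0,0,0.043],10],[[0,0,0],[0,0,0],10],[[0,0,0],[0,0,0],10]]' >/dev/null; python3 lv.py
```

```text
clk 66.7 r 137.5 ang 176.7 phi 176.3 z 35.1 op 18.0 F tool [ 6.1 -4.  -8.4]
clk 67.0 r 137.7 ang 171.2 phi 171.4 z 35.1 op 18.4 F tool [  5.2  -0.7 -10.2]
clk 67.4 r 137.9 ang 166.1 phi 166.4 z 35.1 op 17.7 F tool [  6.9  -0.8 -11.6]
clk 67.6 r 137.9 ang 163.6 phi 164.0 z 35.1 op 18.1 F tool [  6.3  -2.2 -12.9]
clk 67.9 r 138.0 ang 161.1 phi 161.5 z 35.1 op 18.1 F tool [  7.6  -0.5 -13.2]
```

```bash
python3 -m jog '[[[-0.2,6,0],[0,0,0.043],10],[[-0.2,6,0],[0,0,0.043],10],[[0,0,0],[0,0,0],10],[[0,0,0],[0,0,0],10]]' >/dev/null; python3 lv.py;python3 -m jog '[[[-0.2,6,0],[0,0,0.043],10],[[0,0,0],[0,0,0],10],[[0,0,0],[0,0,0],10]]' >/dev/null; python3 lv.py;python3 -m jog '[[[-0.2,6,0],[0,0,0.043],10],[[0,0,0],[0,0,0],10],[[0,0,0],[0,0,0],10]]' >/dev/null; python3 lv.py;python3 -m jog '[[[-0.2,6,0],[0,0,0.043],10],[[0,0,0],[0,0,0],10],[[0,0,0],[0,0,0],10]]' >/dev/null; python3 lv.py
```

```text
clk 68.2 r 138.3 ang 156.0 phi 156.6 z 35.1 op 18.2 F tool [  7.7  -0.9 -14.8]
clk 68.5 r 138.4 ang 153.6 phi 154.1 z 35.0 op 18.2 F tool [  8.5  -1.4 -15.2]
clk 68.7 r 138.5 ang 151.1 phi 151.6 z 35.0 op 18.2 F tool [  7.7  -2.  -16.1]
clk 69.0 r 138.6 ang 148.6 phi 149.2 z 35.0 op 18.2 F tool [  7.9  -1.4 -15.9]
```

```bash
python3 -m jog '[[[0,0,0],[0,0,0],45],[[0,0,0],[0,0,0],45],[[0,0,0],[0,0,0],45],[[0,0,0],[0,0,0],45],[[0,0,-15],[0,0,0],45],[[0,0,-20],[0,0,0],45],[[0,0,-20],[0,0,0],45],[[0,0,-20],[0,0,0],45],[[0,0,0],[0,0,0],45]]'; python3 p.py '[[395,-90,110,149,6]]'; python3 -m jog '[[[12,17.5,0],[0,0,0],45],[[12,17.5,0],[0,0,0],45],[[12,17.5,0],[0,0,0],45],[[12,17.5,0],[0,0,0],45],[[12,17.5,0],[0,0,0],45],[[0,0,0],[0,0,0],45]]'; python3 lv.py
```

```text
clock: 69.72
ee_pos: [400.0, -222.3, 113.4]
tool_rot: [0.003, 0.266, 0.964, -0.001]
force: [1.0, 0.4, 1.8]
opening: 44.7
finger_force: 0.0
clk 69.7 pos [ 400.  -222.3  113.4] phi 149.1 op 44.7 q [-0.56 -0.04  2.18  0.    0.99 -1.59]
  (395,-90,110,149) x6: [[12.04, 18.48, 0.52], [-0.0, 0.0011, 0.0004]]
clock: 70.22
ee_pos: [389.3, -112.1, 108.2]
tool_rot: [-0.002, 0.265, 0.964, 0.001]
force: [-0.4, 0.5, -0.5]
opening: 45.0
finger_force: 0.0
clk 70.2 r 218.2 ang 124.6 phi 149.2 z 108.2 op 45.0 F tool [0.6 0.2 0.5]
```

```bash
python3 -m jog '[[[-5,25,-3],[0,0,0],45],[[-5,25,-3],[0,0,0],45],[[-5,25,-3],[0,0,0],45],[[-5,25,-3],[0,0,0],45],[[0,0,0],[0,0,0],45]]'; python3 - <<'E'
from m import *
snap("u2");Kt,Vt=load("u2","top");Ks,Vs=load("u2","scene")
P=[b for b in blob("u2_top",(335,200,52,56),"dark") if 12<b[1]<30]
c=np.mean([ray(Kt,Vt,b[0],54)[:2] for b in P],0);print("c",c)
for b in P:
    d=ray(Kt,Vt,b[0],54)[:2]-c;print(np.hypot(*d),np.degrees(np.arctan2(d[1],d[0])))
for b in blob("u2_scene",(325,180,40,30),"dark"):
    w=ray(Ks,Vs,b[0],40);d=w[:2]-c;print("lever?",b[0],b[1],np.hypot(*d),np.degrees(np.arctan2(d[1],d[0])))
a=cv2.imread("pics/u2_top.png")[190:270,322:402];b=cv2.imread("pics/u2_scene.png")[155:215,285:365]
cv2.imwrite("pics/u2c.png",np.hstack([cv2.resize(a,(400,400),interpolation=2),cv2.resize(b,(400,400),interpolation=2)]))
E
python3 ring.py u2
```

```text
clock: 70.63
ee_pos: [462.7, -37.8, 122.2]
tool_rot: [0.001, 0.265, 0.964, 0.001]
force: [-0.1, 0.3, -0.0]
opening: 44.9
finger_force: 0.0
c [ 495.60269283 -275.59971881]
80.26677550074993 -2.054683710658553
74.91550057929886 -92.23777370513999
41.49177904327687 125.21510179745303
69.06115919416436 140.59733352309289
lever? [342.73113832 199.43431502] 41.97222222222222 111.575237184848 151.02007833651845
lever? [331.30662393 203.03632479] 8.666666666666666 121.1881007894097 126.2916219936987
u2 []
```

View pics/u2c.png

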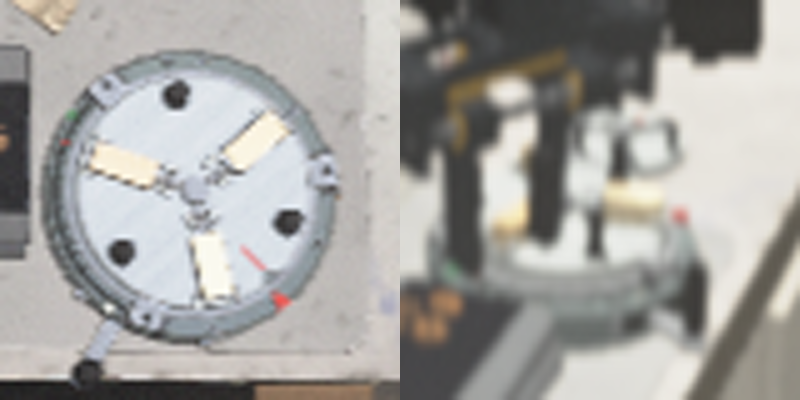

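```bash
python3 - <<'E'
from m import *
import glob
K,V=load("a","top")
def A(p): d=ray(K,V,p,29)[:2]-[513.1,-291.7];return np.hypot(*d).round(1),np.arctan2(d[1],d[0])
a0=A((344.3,249.9))[1]
for n in("t7","t8","t9","u1","u2"):
    im=cv2.imread(f"pics/{n}_top.png").astype(int);r=(im[:,:,2]-im[:,:,1])[205:255,326:348];r=np.clip(r-15,0,None);
    ys,xs=np.nonzero(r); print(n,[(326+x,205+y,r[y,x]) for y,x in zip(ys,xs) if r[y,x]>15])
    if r.sum()==0: continue
    y0,x0=np.unravel_index(r.argmax(),r.shape);m=[(y,x) for y in range(y0-1,y0+2) for x in range(x0-1,x0+2) if 0<=y<50 and 0<=x<22];w=np.array([r[q] for q in m]);c=(w[:,None]*np.array(m)).sum(0)/w.sum();print("  ",c[::-1]+[326,205],(a0-A(c[::-1]+[326,205])[1])%6.283)
im=cv2.imread("pics/a_top.png").astype(int);g=np.clip((im[:,:,1]-im[:,:,2])[205:222,328:342]-12,0,None);ys,xs=np.nonzero(g);w=g[ys,xs];c=((xs*w).sum()/w.sum()+328,(ys*w).sum()/w.sum()+205);print("green",c,A(c),(a0-A(c)[1])%6.283)
E
```

```text
t7 []
   [346. 225.] 1.1830047359297777
t8 [(np.int64(333), np.int64(223), np.int64(90)), (np.int64(334), np.int64(223), np.int64(31))]
   [333.25619835 223.        ] 1.1377539420342573
t9 [(np.int64(336), np.int64(215), np.int64(75)), (np.int64(337), np.int64(215), np.int64(21))]
   [336.20792079 214.95049505] 1.4610253276398821
u1 [(np.int64(336), np.int64(214), np.int64(62)), (np.int64(337), np.int64(214), np.int64(70))]
   [336.53030303 214.        ] 1.4977825448732667
u2 [(np.int64(334), np.int64(218), np.int64(37)), (np.int64(335), np.int64(218), np.int64(46))]
   [334.55421687 218.        ] 1.3310409709643678
green (np.float64(335.95), np.float64(212.48)) (np.float64(95.1), np.float64(0.9781058381786254)) 1.5328150490283479
```

The pin reads about 1.33 with the lever at 149°, consistent with it being engaged but not fully driven. I go back and finish the stroke to the stop.

```bash
python3 p.py '[[394.5,-219.5,112,149,8]]'; python3 -m jog '[[[-4.4,-23.8,1],[0,0,0],45],[[-4.4,-23.8,1],[0,0,0],45],[[-4.4,-23.8,1],[0,0,0],45],[[-4.4,-23.8,1],[0,0,0],45],[[-4.4,-23.8,1],[0,0,0],45],[[-4.4,-23.8,1],[0,0,0],45],[[-4.4,-23.8,1],[0,0,0],45],[[-4.4,-23.8,1],[0,0,0],45],[[0,0,0],[0,0,0],45],[[0,0,0],[0,0,0],45],[[0,0,0],[0,0,0],45],[[0,0,0],[0,0,0],45]]'; python3 p.py '[[394,-219.5,39,149,6]]'
```

```text
clk 70.7 pos [459.5 -39.5 121.1] phi 149.2 op 45.2 q [-0.14 -0.03  2.17 -0.    1.01 -1.17]
  (394,-220,112,149) x8: [[-4.57, -23.49, 1.14], [-0.0001, -0.0001, 0.0005]]
clock: 71.73
ee_pos: [391.5, -220.3, 113.5]
tool_rot: [-0.0, 0.266, 0.964, 0.0]
force: [0.5, -0.2, -0.1]
opening: 44.9
finger_force: 0.0
clk 71.7 pos [ 391.5 -220.3  113.5] phi 149.1 op 44.9 q [-0.57 -0.05  2.2   0.    1.   -1.6 ]
  (394,-220,39,149) x6: [[-0.29, 0.33, 12.42], [0.0, -0.0001, 0.0003]]
```

```bash
python3 -m jog '[[[-0.2,0.3,12.4],[0,0,0],45],[[-0.2,0.3,12.4],[0,0,0],45],[[-0.2,0.3,12.4],[0,0,0],45],[[-0.2,0.3,12.4],[0,0,0],45],[[-0.2,0.3,12.4],[0,0,0],45],[[-0.2,0.3,12.4],[0,0,0],45],[[0,0,0],[0,0,0],45],[[0,0,0],[0,0,0],45],[[0,0,0],[0,0,0],10],[[0,0,0],[0,0,0],10],[[0,0,0],[0,0,0],10],[[0,0,0],[0,0,0],10],[[0,0,0],[0,0,0],10],[[0,0,0],[0,0,0],10]]'>/dev/null; python3 lv.py; python3 -m jog '[[[-0.2,6,0],[0,0,0.043],10],[[-0.2,6,0],[0,0,0.043],10],[[0,0,0],[0,0,0],10],[[0,0,0],[0,0,0],10]]' >/dev/null; python3 lv.py;python3 -m jog '[[[-0.2,6,0],[0,0,0.043],10],[[0,0,0],[0,0,0],10],[[0,0,0],[0,0,0],10]]' >/dev/null; python3 lv.py;python3 -m jog '[[[-0.2,6,0],[0,0,0.043],10],[[0,0,0],[0,0,0],10],[[0,0,0],[0,0,0],10]]' >/dev/null; python3 lv.py; python3 -c "
from h import *
snap('u3')"; python3 ring.py u3
```

```text
clk 72.9 r 138.5 ang 148.9 phi 149.1 z 40.2 op 17.9 F tool [ 1.2  1.1 -3.4]
clk 73.2 r 138.8 ang 144.0 phi 144.2 z 40.2 op 18.2 F tool [ 1.9 -0.8 -5.3]
clk 73.5 r 138.9 ang 141.6 phi 141.8 z 40.2 op 18.1 F tool [ 1.9 -2.2 -5.7]
clk 73.7 r 139.0 ang 139.2 phi 139.3 z 40.2 op 18.2 F tool [ 1.9 -1.6 -7.5]
u3 [(np.float64(90.6), np.float64(1.498))]
```

```bash
python3 -m jog '[[[-0.1,4,0],[0,0,0.0286],10],[[0,0,0],[0,0,0],10],[[0,0,0],[0,0,0],10]]' >/dev/null; python3 lv.py;python3 -m jog '[[[-0.1,3,0],[0,0,0.0214],10],[[0,0,0],[0,0,0],10],[[0,0,0],[0,0,0],10]]' >/dev/null; python3 lv.py; python3 -c "
from h import *
snap('u4')"; python3 -m jog '[[[0,-2.5,0],[0,0,0],10],[[0,0,0],[0,0,0],40],[[0,0,0],[0,0,0],40],[[0,0,0],[0,0,0],40],[[0,0,0],[0,0,0],40],[[0,0,-15],[0,0,0],40],[[0,0,-20],[0,0,0],40],[[0,0,-20],[0,0,0],40],[[0,0,0],[0,0,0],40],[[0,0,0],[0,0,0],40]]' ; python3 - <<'E'
from m import *
snap("u5");Ks,Vs=load("u5","scene")
a=cv2.imread("pics/u5_top.png")[190:270,322:402];b=cv2.imread("pics/u4_top.png")[190:270,322:402]
cv2.imwrite("pics/u5c.png",np.hstack([cv2.resize(a,(400,400),interpolation=2),cv2.resize(b,(400,400),interpolation=2)]))
E
python3 ring.py u4 u5
```

```text
clk 74.1 r 139.1 ang 138.0 phi 137.7 z 40.1 op 17.9 F tool [ 2.6 -6.4 -7.7]
clk 74.3 r 139.1 ang 137.5 phi 136.6 z 40.1 op 17.8 F tool [  2.6 -15.2 -10. ]
clock: 75.27
ee_pos: [412.4, -197.6, 95.4]
tool_rot: [0.001, 0.371, 0.929, -0.0]
force: [-0.6, -0.5, 0.2]
opening: 40.2
finger_force: 0.0
u4 [(np.float64(90.0), np.float64(1.506))]
u5 [(np.float64(90.5), np.float64(1.457))]
```

View pics/u5c.png

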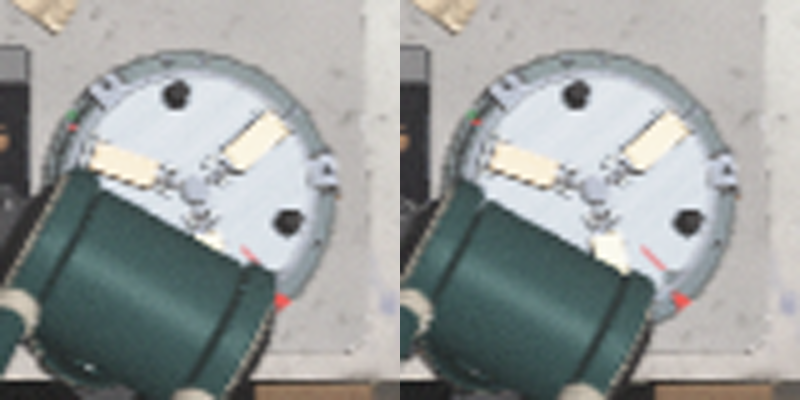

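```bash
cat > rs.py <<'E'
import sys,subprocess
from h import *
snap(sys.argv[1])
subprocess.run(["python3","ring.py",sys.argv[1]]);subprocess.run(["python3","lv.py"])
E
python3 -m jog '[[[0,0,18],[0,0,0],40],[[0,0,20],[0,0,0],40],[[0,0,17],[0,0,0],40],[[0,0,0],[0,0,0],40],[[0,0,0],[0,0,0],40],[[0,0,0],[0,0,0],10],[[0,0,0],[0,0,0],10],[[0,0,0],[0,0,0],10],[[0,0,0],[0,0,0],10],[[0,0,0],[0,0,0],10],[[0,0,0],[0,0,0],10]]'>/dev/null; python3 rs.py v0; python3 -m jog '[[[-0.2,-6,0],[0,0,-0.043],10],[[-0.2,-6,0],[0,0,-0.043],10],[[0,0,0],[0,0,0],10],[[0,0,0],[0,0,0],10]]'>/dev/null; python3 rs.py v1;  python3 -m jog '[[[-0.2,-6,0],[0,0,-0.043],10],[[-0.2,-6,0],[0,0,-0.043],10],[[0,0,0],[0,0,0],10],[[0,0,0],[0,0,0],10]]'>/dev/null; python3 rs.py v2; python3 -m jog '[[[-0.2,-6,0],[0,0,-0.043],10],[[-0.2,-6,0],[0,0,-0.043],10],[[0,0,0],[0,0,0],10],[[0,0,0],[0,0,0],10]]'>/dev/null; python3 rs.py v3;
```

```text
v0 [(np.float64(90.1), np.float64(1.503))]
clk 76.4 r 142.0 ang 138.1 phi 136.5 z 38.4 op 18.1 F tool [ 3.6 -9.1  3.3]
v1 []
clk 76.8 r 141.9 ang 142.4 phi 141.3 z 38.4 op 17.9 F tool [ 5.  -3.4  5.3]
v2 [(np.float64(90.1), np.float64(1.379))]
clk 77.2 r 141.6 ang 147.2 phi 146.1 z 38.4 op 18.2 F tool [ 3.2 -1.7  8.1]
v3 [(np.float64(90.2), np.float64(1.378))]
clk 77.7 r 141.4 ang 152.2 phi 151.1 z 38.4 op 18.2 F tool [ 4.1 -5.1  8.2]
```

```bash
python3 -m jog '[[[-0.2,-6,0],[0,0,-0.043],10],[[-0.2,-6,0],[0,0,-0.043],10],[[-0.2,-6,0],[0,0,-0.043],10],[[-0.2,-6,0],[0,0,-0.043],10],[[0,0,0],[0,0,0],10],[[0,0,0],[0,0,0],10]]'>/dev/null; python3 rs.py v4; python3 -m jog '[[[-0.2,-6,0],[0,0,-0.043],10],[[-0.2,-6,0],[0,0,-0.043],10],[[-0.2,-6,0],[0,0,-0.043],10],[[-0.2,-6,0],[0,0,-0.043],10],[[-0.2,-6,0],[0,0,-0.043],10],[[-0.2,-6,0],[0,0,-0.043],10],[[-0.2,-6,0],[0,0,-0.043],10],[[0,0,0],[0,0,0],10],[[0,0,0],[0,0,0],10]]'>/dev/null; python3 rs.py v5; python3 -m jog '[[[-0.2,6,0],[0,0,0.043],10],[[-0.2,6,0],[0,0,0.043],10],[[-0.2,6,0],[0,0,0.043],10],[[0,0,0],[0,0,0],10],[[0,0,0],[0,0,0],10]]'>/dev/null; python3 rs.py v6;python3 -m jog '[[[-0.2,6,0],[0,0,0.043],10],[[-0.2,6,0],[0,0,0.043],10],[[-0.2,6,0],[0,0,0.043],10],[[0,0,0],[0,0,0],10],[[0,0,0],[0,0,0],10]]'>/dev/null; python3 rs.py v7;python3 -m jog '[[[-0.2,6,0],[0,0,0.043],10],[[-0.2,6,0],[0,0,0.043],10],[[0,0,0],[0,0,0],10],[[0,0,0],[0,0,0],10]]'>/dev/null; python3 rs.py v8
```

```text
v4 [(np.float64(90.2), np.float64(1.377))]
clk 78.3 r 141.0 ang 161.7 phi 160.9 z 38.4 op 18.1 F tool [ 5.  -2.5 10.3]
v5 []
clk 79.1 r 140.4 ang 179.0 phi 178.1 z 38.5 op 18.2 F tool [ 5.1 -2.1 13.5]
v6 []
clk 79.7 r 140.6 ang 171.3 phi 170.7 z 38.5 op 17.9 F tool [ 5.4 -1.4 11.2]
v7 []
clk 80.2 r 140.9 ang 164.1 phi 163.4 z 38.4 op 18.2 F tool [ 8.  -4.4 10.1]
v8 [(np.float64(90.1), np.float64(1.503))]
clk 80.6 r 141.1 ang 159.3 phi 158.5 z 38.4 op 18.0 F tool [ 9.5 -6.6  7.2]
```

```bash
python3 -m jog '[[[-0.1,3,0],[0,0,0.0214],10],[[0,0,0],[0,0,0],10],[[0,0,0],[0,0,0],10]]'>/dev/null; python3 rs.py w1;python3 -m jog '[[[-0.1,3,0],[0,0,0.0214],10],[[0,0,0],[0,0,0],10],[[0,0,0],[0,0,0],10]]'>/dev/null; python3 rs.py w2; python3 -m jog '[[[-0.1,3,0],[0,0,0.0214],10],[[0,0,0],[0,0,0],10],[[0,0,0],[0,0,0],10]]'>/dev/null; python3 rs.py w3
```

```text
w1 [(np.float64(90.1), np.float64(1.504))]
clk 81.0 r 141.1 ang 158.6 phi 157.3 z 38.4 op 17.9 F tool [ 10.1 -11.2   9.1]
w2 [(np.float64(89.7), np.float64(1.508))]
clk 81.3 r 141.1 ang 157.9 phi 156.2 z 38.5 op 18.2 F tool [ 10.3 -18.1   8.9]
w3 [(np.float64(90.2), np.float64(1.463))]
clk 81.7 r 141.2 ang 155.5 phi 154.7 z 38.4 op 18.0 F tool [ 9.3 -5.   7. ]
```

```bash
python3 -m jog '[[[0,0,0],[0,0,0],10],[[0,0,0],[0,0,0],10],[[0,0,0],[0,0,0],10],[[0,0,0],[0,0,0],10],[[0,0,0],[0,0,0],10],[[0,0,0],[0,0,0],10]]'>/dev/null; python3 rs.py w4; python3 -m jog '[[[-0.1,3,0],[0,0,0.0214],10],[[0,0,0],[0,0,0],10],[[0,0,0],[0,0,0],10]]'>/dev/null; python3 rs.py w5; python3 -m jog '[[[-0.1,3,0],[0,0,0.0214],10],[[0,0,0],[0,0,0],10],[[0,0,0],[0,0,0],10]]'>/dev/null; python3 rs.py w6; python3 - <<'E'
import cv2,numpy as np
for n in("v2","v8","w2","w4","w6"):
    im=cv2.imread(f"pics/{n}_top.png").astype(int);r=(im[:,:,2]-im[:,:,1])[210:222,332:340];print(n);print(r)
E
```

```text
w4 [(np.float64(90.5), np.float64(1.499))]
clk 82.2 r 141.1 ang 155.6 phi 154.8 z 38.4 op 18.2 F tool [ 8.4 -4.4  7.1]
w5 [(np.float64(90.2), np.float64(1.502))]
clk 82.6 r 141.1 ang 154.2 phi 153.5 z 38.4 op 17.9 F tool [ 9.5 -3.5  6.1]
w6 [(np.float64(90.0), np.float64(1.503))]
clk 83.0 r 141.1 ang 153.3 phi 152.3 z 38.4 op 18.0 F tool [ 9.1 -7.1  6.2]
v2
[[  3   4   3   5   5  -1  -8  -4]
 [  2   4   2   4  -3  -7  -5  -3]
 [  5   4   3 -24 -39 -20  -2  -7]
 [  4   1   2 -25 -40 -20  -6  -9]
 [  5   4   0  -8  -2  -2 -10  -5]
 [  5   1  -2  -6  -4  -9  -8  -5]
 [  3  -4  -6  25  14  -7  -4  -4]
 [  0  -2  -5 104  49  -6  -6  -4]
 [  0  -2  -4  -4  -9  -4  -6  -4]
 [ -3  -5  -4  -7  -7  -5  -1  -5]
 [ -4  -4  -2 -10  -7  -4  -3  -1]
 [ -6  -2  -8  -6  -5  -9  -2  -4]]
v8
[[  3   5   6   4   1   1  -8  -3]
 [  3   2   4   2  -5  -6  -5  -2]
 [  3   5   6 -22 -42 -19  -3  -5]
 [  3   3   0 -25 -35  -8  -3  -9]
 [  4   3  -3  -7  49  79  16  -5]
 [  5   2  -4  -6  -3  -8  -5  -5]
 [  3  -1  -6  -4  -5  -7  -4  -7]
 [  1  -2  -5  -2  -8  -7  -7  -4]
 [  0  -5  -3  -2  -5  -5  -6  -6]
 
[... 676 characters left out ...]
4   3   0  -8  76  85  14  -6]
 [  4   0  -3  -7   3  -6  -5  -5]
 [  3  -2  -6  -4  -6  -6  -3  -6]
 [  3  -5  -8  -3 -11  -7  -6  -6]
 [ -1  -5  -3  -3  -6  -6  -4  -5]
 [ -1  -7  -1  -5  -6  -4  -3  -2]
 [ -3  -2  -2 -10  -6  -5  -1  -1]
 [ -5  -3  -6  -9  -5  -5  -2  -3]]
w6
[[  3   2   2   5   3   1  -8  -5]
 [  3   5   4   3  -4  -5  -5  -2]
 [  2   5   3 -23 -41 -19  -1  -6]
 [  5   2   2 -25 -32  -9  -4 -10]
 [  5   4  -2  -7  50  83  18  -5]
 [  4   1  -3  -9  -1  -5  -4  -6]
 [  3   1  -6  -4  -3  -5  -5  -5]
 [  2  -3  -3  -5  -8  -7  -4  -5]
 [ -1  -5  -5  -1  -6  -6  -6  -5]
 [ -2  -6  -3  -8  -8  -4  -5  -4]
 [ -2  -4  -2 -10  -6  -6   0  -1]
 [ -5  -6  -8  -9  -6  -6  -1  -3]]
```

```bash
python3 -m jog '[[[0,0,0],[0,0,0],40],[[0,0,0],[0,0,0],40],[[0,0,0],[0,0,0],40],[[0,0,0],[0,0,0],40]]'>/dev/null; python3 rs.py x1; python3 -m jog '[[[0,0,-15],[0,0,0],40],[[0,0,-20],[0,0,0],40],[[0,0,-20],[0,0,0],40],[[0,0,-20],[0,0,0],40],[[9,24,0],[0,0,0],40],[[9,24,0],[0,0,0],40],[[9,24,0],[0,0,0],40],[[9,24,0],[0,0,0],40],[[9,24,0],[0,0,0],40],[[9,24,0],[0,0,0],40],[[0,0,0],[0,0,0],40],[[0,0,0],[0,0,0],40],[[0,0,0],[0,0,0],40]]'; python3 rs.py x2; python3 -m jog '[[[0,0,0],[0,0,0],40],[[0,0,0],[0,0,0],40],[[0,0,0],[0,0,0],40],[[0,0,0],[0,0,0],40],[[0,0,0],[0,0,0],40],[[0,0,0],[0,0,0],40],[[0,0,0],[0,0,0],40],[[0,0,0],[0,0,0],40],[[0,0,0],[0,0,0],40],[[0,0,0],[0,0,0],40],[[0,0,0],[0,0,0],40],[[0,0,0],[0,0,0],40]]'>/dev/null; python3 rs.py x3; python3 - <<'E'
from m import *
K,V=load("x3","top")
for b in blob("x3_top",(335,200,52,52),"dark"):
  if 12<b[1]<30:
    d=ray(K,V,b[0],54)[:2]-[513.1,-291.7];print(b[1],np.hypot(*d),np.degrees(np.arctan2(d[1],d[0])))
a=cv2.imread("pics/x3_top.png")[190:270,322:402];b=cv2.imread("pics/x3_top.png")[150:270,230:410]
cv2.imwrite("pics/x3c.png",np.hstack([cv2.resize(a,(400,400),interpolation=2),cv2.resize(b,(400,400),interpolation=2)]))
E
```

```text
x1 []
clk 83.4 r 135.5 ang 153.1 phi 152.4 z 40.7 op 40.2 F tool [-0.3 -0.5 -0.2]
clock: 84.47
ee_pos: [409.8, -77.3, 114.9]
tool_rot: [0.001, 0.238, 0.971, -0.0]
force: [0.6, 0.1, -0.3]
opening: 39.9
finger_force: 0.0
x2 []
clk 84.6 r 237.6 ang 115.8 phi 152.4 z 114.7 op 40.2 F tool [ 0.2 -0.1 -0.3]
x3 []
clk 85.7 r 238.5 ang 115.8 phi 152.4 z 114.5 op 39.8 F tool [ 0.9 -0.1 -0.2]
16.305555555555554 64.11665053284247 11.958362311736044
16.86111111111111 62.104481708361384 -109.17241392676321
15.666666666666666 64.9273566350154 129.62554603217052
```

View pics/x3c.png

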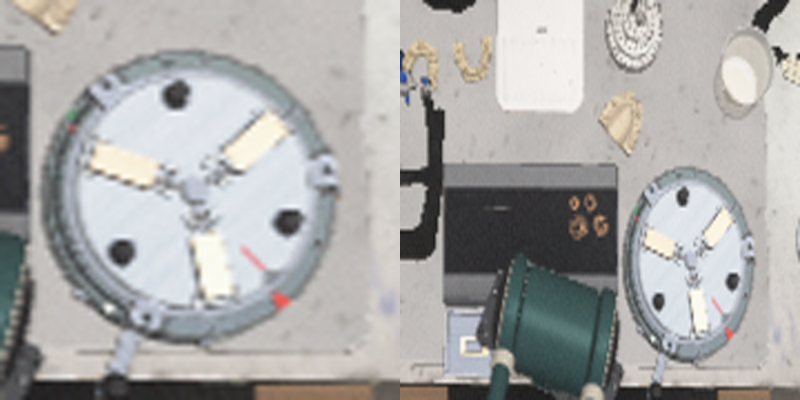

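```bash
cat > rw.py <<'E'
import sys
from m import *
K,V=load("a","top")
def A(p): d=ray(K,V,p,29)[:2]-[513.1,-291.7];return np.arctan2(d[1],d[0])
a0=A((344.3,249.9))
for n in sys.argv[1:]:
    im=cv2.imread(f"pics/{n}_top.png").astype(float);r=np.clip((im[:,:,2]-im[:,:,1])[205:235,328:345]-2,0,None);r[:,10:]=0
    y0,x0=np.unravel_index(r.argmax(),r.shape);w=r[y0-1:y0+2,x0-1:x0+2];Y,X=np.mgrid[y0-1:y0+2,x0-1:x0+2];c=((X*w).sum()/w.sum()+328,(Y*w).sum()/w.sum()+205)
    print(n,np.round(c,2),r.max(),round((a0-A(c))%6.283,3))
E
python3 rw.py t8 t9 u2 u4 u5 v2 v3 v4 v8 w2 w4 w6 x1 x2 x3
```

```text
t8 [333.28 222.94] 103.0 1.14
t9 [336.3 214.8] 88.0 1.468
u2 [334.57 218.  ] 59.0 1.331
u4 [336.64 213.99] 86.0 1.5
u5 [336.06 215.01] 83.0 1.456
v2 [335.32 216.81] 102.0 1.384
v3 [335.22 216.85] 108.0 1.381
v4 [335.19 216.86] 107.0 1.38
v8 [336.62 214.  ] 77.0 1.5
w2 [336.71 213.98] 83.0 1.502
w4 [336.53 214.01] 83.0 1.497
w6 [336.63 214.  ] 81.0 1.5
x1 [335.95 215.3 ] 52.0 1.445
x2 [335.95 215.32] 48.0 1.444
x3 [335.94 215.29] 49.0 1.445
```

The ring rests steady at about 1.445. Under load the stop reads 1.50, which confirms the scale. The notch is at -139.2° against the pointer at -139.6°, all blanks are seated and the bystanders are untouched, so I hand in.

```bash
python3 -c "
from h import *
print(workorder.job_done())"
```

```text
the job is handed in; nothing more can be done
None
```

The job is handed in; the hand-in gave no verdict, so these are my own last camera readings: two spent blanks in the scrap tray, three fresh blanks seated with mandrels inward, notch within about 1° of the pointer, and the ring resting at about 1.445 rad (1.4 needed) – the thinnest margin.

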